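Lay two breakfast trays: jars at the back, cereal bars dealt in turn

ROBOT

A 7-joint arm with a two-finger parallel gripper is mounted at the origin on the work surface. World frame = base frame: x ahead of the robot, y to its left, z up, the work surface at z = 0. Lengths are in mm, angles in rad, forces in N, time in s.
With the tool pointing down it reaches from about 350 to 775 mm from the base axis. Payload 3.1 kg.
Tool frame: the origin (TCP) lies midway between the tips of the shut fingers; the grasp point (between the pads) lies 19 mm behind it (pinch_z is the z of the grasp point in the tool frame, in mm); z points along the fingers, y is the direction in which the jaws open and shut (so a half turn about z gives the same grasp; the last joint's range is limited). The gripper opens to 85 mm and grips with 20 to 120 N. Pads are 22 mm wide; open, the fingers measure 114 mm over their backs; the gripper's body (76 mm by 85 mm) begins 54 mm behind the grasp point. The pads swing forward as they close: fully open they stand 13 mm farther back than shut.
Start: joints at [-1.392, 0.311, 0.014, 1.512, -0.004, 1.319, -0.027], TCP at [120.426, 536.67, 231.304] pointing down, gripper open.
Joint ranges: [-2.7, 2.7], [-0.3, 1.91], [-1.27, 1.3], [0.12, 2.57], [-1.44, 4.58], [0.2, 2.03], [-3.05, 3.05]. Speed limits (rad/s): [2.79, 2.79, 3.14, 3.14, 3.14, 3.14, 3.14].

INTERFACE

Orientations are given as a unit quaternion [w, x, y, z].
In Python, from workcell import sense, camera, get_calibration, sign_off, pinch_z gives the robot as it stands.
- The arm moves only by the tool play_rows, never from a script. Its arguments are lists of equal length, an entry for each row: "xyz": the shift along the tool's x, y, z in cm, a list of three; "rot": the turn, a rotation vector about the tool's x, y, z in rad, a list of three; "jaw": the closure, from -1 (fully open) to 1 (shut), so that 0 is half open. A call has 1 to 12 rows; each row shifts and turns the commanded pose from where the row before left it, along the tool's axes as they then stand; what a row does not reach is not made up. A row lasts 1/8 s, in which the tool goes at most 62.5 mm and 10.7 degrees, less where a joint would pass 70% of its speed; a pose out of reach is approached as far as the arm can. A call with a gripper value outside its range is refused whole. The fingers move at their own pace and stop on an object; "squeeze" is the grip in N (left out, the last holds). Time passes only in rows, so rows that do not move let the fingers close. It gives the time, the measured TCP pose, the force and the opening at its end, in the units of the state.
- sense(): the state, without advancing time (a new reading comes with each control period).
- camera(name): name is "scene" or "top" or "wrist"; returns the picture (420x560x3 uint8, red, green, blue); there is no depth.
- get_calibration(name): a dict with "mtx" (3x3 intrinsics, pixels), "eye" and "rotation" of the camera in the world; the wrist camera has in their place "hand_eye" (4x4, takes a point from camera to tool coordinates, whose origin is the TCP and whose axes are the flange's). Camera axes: x right, y down, z forward; pixel columns grow to the right and rows downward; lengths in mm; the calibration is good to about 2 mm. A picture is of the moment at which its call begins: read the wrist's pose just before it. get_calibration takes no time and is no camera call.
- sign_off(): hands the job in, once; it reports no verdict.
The state is a dict: "t": time; "joints": joint angles; "qvel": joint speeds; "tau": joint torques, N m; "tcp_pos": TCP position; "tcp_rot": TCP orientation; "contact_force": force on the tool from outside, world axes, zero at the start; "wrist_torque": the same for the moment, N m; "width": finger opening in mm.
Only numpy, scipy, OpenCV 4.12 (cv2) and the standard library are available. Lean on these libraries where they do the work, as an engineer would, in place of code of your own. Each camera call takes 0.05 s, during which the arm holds its last target.

TASK

Lay the two breakfast trays. First stand one honey jar (amber) and one jam jar (red) upright in the back compartment of each tray (the half away from the robot); only then deal the cereal bars from the wooden board flat into the front compartments (beside or on top of each other), one bar to each tray in turn, until both trays hold the same number and the board has at most one bar left. An odd last bar stays flat on the board; leave the other kitchen things where they are.

Things in the scene. Friction and masses are not known exactly. Their poses are not given: they have to be found in the camera images.
- tray1: fixed wooden tray, 250 (its x) x 180 (its y) x 14 mm high outside, walls and floor 5 mm, does not move; a wall across the middle parts it into a back compartment (+x, away from the robot) and a front compartment (-x), each 117 (x) x 170 (y) mm inside and 9 mm deep; origin at the centre of the underside
- tray1_back (a point): centre of the floor of tray1's back compartment, where two jars fit side by side in y; axes as the tray's
- tray1_front (a point): point 20 mm above the centre of the floor of tray1's front compartment, where the bars go (three fit side by side, each lying along the tray's x, or in a flat pile); axes as the tray's
- tray2: fixed wooden tray, 250 (its x) x 180 (its y) x 14 mm high outside, walls and floor 5 mm, does not move; a wall across the middle parts it into a back compartment (+x, away from the robot) and a front compartment (-x), each 117 (x) x 170 (y) mm inside and 9 mm deep; origin at the centre of the underside
- tray2_back (a point): centre of the floor of tray2's back compartment, where two jars fit side by side in y; axes as the tray's
- tray2_front (a point): point 20 mm above the centre of the floor of tray2's front compartment, where the bars go (three fit side by side, each lying along the tray's x, or in a flat pile); axes as the tray's
- bar_board: fixed pale wooden board under the bars, 300 (its x) x 220 (its y) x 6 mm; origin at the centre of its underside; on the robot's left or right
- jar_board: fixed marble board under the jars, 300 x 220 x 6 mm; origin at the centre of its underside; on the other side
- honey1: tall closed honey jar, amber with a brass lid, paper label low down, rigid, 58 mm across, 150 mm high (the top 15 mm is the 55 mm wide lid), about 0.3 kg; origin at the centre of its underside, z up its axis; starts on the jar board
- honey2: tall closed honey jar, amber with a brass lid, paper label low down, rigid, 58 mm across, 150 mm high (the top 15 mm is the 55 mm wide lid), about 0.3 kg; origin at the centre of its underside, z up its axis; starts on the jar board
- jam1: tall closed jam jar, red with a white lid, paper label low down, rigid, 58 mm across, 150 mm high (the top 15 mm is the 55 mm wide lid), about 0.3 kg; origin at the centre of its underside, z up its axis; starts on the jar board
- jam2: tall closed jam jar, red with a white lid, paper label low down, rigid, 58 mm across, 150 mm high (the top 15 mm is the 55 mm wide lid), about 0.3 kg; origin at the centre of its underside, z up its axis; starts on the jar board
- bar1: a wrapped cereal bar, green with a yellow middle band, a rigid block 84 (its x) x 30 (its y) x 18 mm high, about 50 g; origin at the centre of its underside. Four to six of bar1..bar6 are present, starting flat on the bar board in three rows of two, long sides about 64 mm apart; all are alike
- bar2: a wrapped cereal bar, green with a yellow middle band, a rigid block 84 (its x) x 30 (its y) x 18 mm high, about 50 g; origin at the centre of its underside. Four to six of bar1..bar6 are present, starting flat on the bar board in three rows of two, long sides about 64 mm apart; all are alike
- bar3: a wrapped cereal bar, green with a yellow middle band, a rigid block 84 (its x) x 30 (its y) x 18 mm high, about 50 g; origin at the centre of its underside. Four to six of bar1..bar6 are present, starting flat on the bar board in three rows of two, long sides about 64 mm apart; all are alike
- bar4: a wrapped cereal bar, green with a yellow middle band, a rigid block 84 (its x) x 30 (its y) x 18 mm high, about 50 g; origin at the centre of its underside. Four to six of bar1..bar6 are present, starting flat on the bar board in three rows of two, long sides about 64 mm apart; all are alike
- bar5: a wrapped cereal bar, green with a yellow middle band, a rigid block 84 (its x) x 30 (its y) x 18 mm high, about 50 g; origin at the centre of its underside. Four to six of bar1..bar6 are present, starting flat on the bar board in three rows of two, long sides about 64 mm apart; all are alike
- bar6: a wrapped cereal bar, green with a yellow middle band, a rigid block 84 (its x) x 30 (its y) x 18 mm high, about 50 g; origin at the centre of its underside. Four to six of bar1..bar6 are present, starting flat on the bar board in three rows of two, long sides about 64 mm apart; all are alike
- mug: white mug, 80 mm across, 95 mm high, origin at its underside; leave alone
- bowl: blue bowl, 130 mm across, 55 mm high; leave alone
- can: food can, 74 mm across, 105 mm high; leave alone
- mill: wooden pepper mill, 48 mm across, 100 mm high; leave alone
- eggcup: white egg cup, 48 mm across, 60 mm high; leave alone
- spoon: wooden spoon 150 mm long lying on the table; leave alone

How it is judged (in metres and radians):
On the way, in this order (a step that is already met when the one before it is completed fails the run):
1. a honey jar and a jam jar stand upright in the back compartment of each tray, while no bar has been dealt yet ((((distance between honey1 and tray1_back below 0.066 m and angle between honey1's own z axis and vertical below 0.12 rad) and (distance between honey2 and tray2_back below 0.066 m and angle between honey2's own z axis and vertical below 0.12 rad)) or ((distance between honey1 and tray2_back below 0.066 m and angle between honey1's own z axis and vertical below 0.12 rad) and (distance between honey2 and tray1_back below 0.066 m and angle between honey2's own z axis and vertical below 0.12 rad))) and (((distance between jam1 and tray1_back below 0.066 m and angle between jam1's own z axis and vertical below 0.12 rad) and (distance between jam2 and tray2_back below 0.066 m and angle between jam2's own z axis and vertical below 0.12 rad)) or ((distance between jam1 and tray2_back below 0.066 m and angle between jam1's own z axis and vertical below 0.12 rad) and (distance between jam2 and tray1_back below 0.066 m and angle between jam2's own z axis and vertical below 0.12 rad))) and not ((distance between any of bar1, bar2, bar3, bar4, bar5, bar6 and tray1_front below 0.08 m or height (world z) of tray1 below -1 m)) and not ((distance between any of bar1, bar2, bar3, bar4, bar5, bar6 and tray2_front below 0.08 m or height (world z) of tray1 below -1 m))), for 0.2 s.
2. the first round is dealt: each front compartment holds exactly one bar ((distance between any of bar1, bar2, bar3, bar4, bar5, bar6 and tray1_front below 0.08 m or height (world z) of tray1 below -1 m) and not ((distance between any of bar1, bar2, bar3, bar4, bar5 and tray1_front below 0.08 m or height (world z) of tray1 below -1 m) and (distance between any of bar1, bar2, bar3, bar4, bar6 and tray1_front below 0.08 m or height (world z) of tray1 below -1 m) and (distance between any of bar1, bar2, bar3, bar5, bar6 and tray1_front below 0.08 m or height (world z) of tray1 below -1 m) and (distance between any of bar1, bar2, bar4, bar5, bar6 and tray1_front below 0.08 m or height (world z) of tray1 below -1 m) and (distance between any of bar1, bar3, bar4, bar5, bar6 and tray1_front below 0.08 m or height (world z) of tray1 below -1 m) and (distance between any of bar2, bar3, bar4, bar5, bar6 and tray1_front below 0.08 m or height (world z) of tray1 below -1 m)) and (distance between any of bar1, bar2, bar3, bar4, bar5, bar6 and tray2_front below 0.08 m or height (world z) of tray1 below -1 m) and not ((distance between any of bar1, bar2, bar3, bar4, bar5 and tray2_front below 0.08 m or height (world z) of tray1 below -1 m) and (distance between any of bar1, bar2, bar3, bar4, bar6 and tray2_front below 0.08 m or height (world z) of tray1 below -1 m) and (distance between any of bar1, bar2, bar3, bar5, bar6 and tray2_front below 0.08 m or height (world z) of tray1 below -1 m) and (distance between any of bar1, bar2, bar4, bar5, bar6 and tray2_front below 0.08 m or height (world z) of tray1 below -1 m) and (distance between any of bar1, bar3, bar4, bar5, bar6 and tray2_front below 0.08 m or height (world z) of tray1 below -1 m) and (distance between any of bar2, bar3, bar4, bar5, bar6 and tray2_front below 0.08 m or height (world z) of tray1 below -1 m))), for 0.2 s.
3. the second round is dealt: each front compartment holds exactly two bars ((distance between any of bar1, bar2, bar3, bar4, bar5 and tray1_front below 0.08 m or height (world z) of tray1 below -1 m) and (distance between any of bar1, bar2, bar3, bar4, bar6 and tray1_front below 0.08 m or height (world z) of tray1 below -1 m) and (distance between any of bar1, bar2, bar3, bar5, bar6 and tray1_front below 0.08 m or height (world z) of tray1 below -1 m) and (distance between any of bar1, bar2, bar4, bar5, bar6 and tray1_front below 0.08 m or height (world z) of tray1 below -1 m) and (distance between any of bar1, bar3, bar4, bar5, bar6 and tray1_front below 0.08 m or height (world z) of tray1 below -1 m) and (distance between any of bar2, bar3, bar4, bar5, bar6 and tray1_front below 0.08 m or height (world z) of tray1 below -1 m) and not ((distance between any of bar1, bar2, bar3, bar4 and tray1_front below 0.08 m or height (world z) of tray1 below -1 m) and (distance between any of bar1, bar2, bar3, bar5 and tray1_front below 0.08 m or height (world z) of tray1 below -1 m) and (distance between any of bar1, bar2, bar3, bar6 and tray1_front below 0.08 m or height (world z) of tray1 below -1 m) and (distance between any of bar1, bar2, bar4, bar5 and tray1_front below 0.08 m or height (world z) of tray1 below -1 m) and (distance between any of bar1, bar2, bar4, bar6 and tray1_front below 0.08 m or height (world z) of tray1 below -1 m) and (distance between any of bar1, bar2, bar5, bar6 and tray1_front below 0.08 m or height (world z) of tray1 below -1 m) and (distance between any of bar1, bar3, bar4, bar5 and tray1_front below 0.08 m or height (world z) of tray1 below -1 m) and (distance between any of bar1, bar3, bar4, bar6 and tray1_front below 0.08 m or height (world z) of tray1 below -1 m) and (distance between any of bar1, bar3, bar5, bar6 and tray1_front below 0.08 m or height (world z) of tray1 below -1 m) and (distance between any of bar1, bar4, bar5, bar6 and tray1_front below 0.08 m or height (world z) of tray1 below -1 m) and (distance between any of bar2, bar3, bar4, bar5 and tray1_front below 0.08 m or height (world z) of tray1 below -1 m) and (distance between any of bar2, bar3, bar4, bar6 and tray1_front below 0.08 m or height (world z) of tray1 below -1 m) and (distance between any of bar2, bar3, bar5, bar6 and tray1_front below 0.08 m or height (world z) of tray1 below -1 m) and (distance between any of bar2, bar4, bar5, bar6 and tray1_front below 0.08 m or height (world z) of tray1 below -1 m) and (distance between any of bar3, bar4, bar5, bar6 and tray1_front below 0.08 m or height (world z) of tray1 below -1 m)) and (distance between any of bar1, bar2, bar3, bar4, bar5 and tray2_front below 0.08 m or height (world z) of tray1 below -1 m) and (distance between any of bar1, bar2, bar3, bar4, bar6 and tray2_front below 0.08 m or height (world z) of tray1 below -1 m) and (distance between any of bar1, bar2, bar3, bar5, bar6 and tray2_front below 0.08 m or height (world z) of tray1 below -1 m) and (distance between any of bar1, bar2, bar4, bar5, bar6 and tray2_front below 0.08 m or height (world z) of tray1 below -1 m) and (distance between any of bar1, bar3, bar4, bar5, bar6 and tray2_front below 0.08 m or height (world z) of tray1 below -1 m) and (distance between any of bar2, bar3, bar4, bar5, bar6 and tray2_front below 0.08 m or height (world z) of tray1 below -1 m) and not ((distance between any of bar1, bar2, bar3, bar4 and tray2_front below 0.08 m or height (world z) of tray1 below -1 m) and (distance between any of bar1, bar2, bar3, bar5 and tray2_front below 0.08 m or height (world z) of tray1 below -1 m) and (distance between any of bar1, bar2, bar3, bar6 and tray2_front below 0.08 m or height (world z) of tray1 below -1 m) and (distance between any of bar1, bar2, bar4, bar5 and tray2_front below 0.08 m or height (world z) of tray1 below -1 m) and (distance between any of bar1, bar2, bar4, bar6 and tray2_front below 0.08 m or height (world z) of tray1 below -1 m) and (distance between any of bar1, bar2, bar5, bar6 and tray2_front below 0.08 m or height (world z) of tray1 below -1 m) and (distance between any of bar1, bar3, bar4, bar5 and tray2_front below 0.08 m or height (world z) of tray1 below -1 m) and (distance between any of bar1, bar3, bar4, bar6 and tray2_front below 0.08 m or height (world z) of tray1 below -1 m) and (distance between any of bar1, bar3, bar5, bar6 and tray2_front below 0.08 m or height (world z) of tray1 below -1 m) and (distance between any of bar1, bar4, bar5, bar6 and tray2_front below 0.08 m or height (world z) of tray1 below -1 m) and (distance between any of bar2, bar3, bar4, bar5 and tray2_front below 0.08 m or height (world z) of tray1 below -1 m) and (distance between any of bar2, bar3, bar4, bar6 and tray2_front below 0.08 m or height (world z) of tray1 below -1 m) and (distance between any of bar2, bar3, bar5, bar6 and tray2_front below 0.08 m or height (world z) of tray1 below -1 m) and (distance between any of bar2, bar4, bar5, bar6 and tray2_front below 0.08 m or height (world z) of tray1 below -1 m) and (distance between any of bar3, bar4, bar5, bar6 and tray2_front below 0.08 m or height (world z) of tray1 below -1 m))), for 0.2 s.
At the end, for the whole second after the job is handed in: one honey and one jam jar upright (0.12 rad) in each tray's back compartment; both front compartments hold equally many bars (two, or three if six are present), each flat (0.2 rad), alone or piled; at most one bar is left, flat on the bar board; all at rest ((((distance between honey1 and tray1_back below 0.066 m and angle between honey1's own z axis and vertical below 0.12 rad) and (distance between honey2 and tray2_back below 0.066 m and angle between honey2's own z axis and vertical below 0.12 rad)) or ((distance between honey1 and tray2_back below 0.066 m and angle between honey1's own z axis and vertical below 0.12 rad) and (distance between honey2 and tray1_back below 0.066 m and angle between honey2's own z axis and vertical below 0.12 rad))) and (((distance between jam1 and tray1_back below 0.066 m and angle between jam1's own z axis and vertical below 0.12 rad) and (distance between jam2 and tray2_back below 0.066 m and angle between jam2's own z axis and vertical below 0.12 rad)) or ((distance between jam1 and tray2_back below 0.066 m and angle between jam1's own z axis and vertical below 0.12 rad) and (distance between jam2 and tray1_back below 0.066 m and angle between jam2's own z axis and vertical below 0.12 rad))) and (distance between any of bar1, bar2, bar3, bar4, bar5 and tray1_front below 0.08 m or height (world z) of tray1 below -1 m) and (distance between any of bar1, bar2, bar3, bar4, bar6 and tray1_front below 0.08 m or height (world z) of tray1 below -1 m) and (distance between any of bar1, bar2, bar3, bar5, bar6 and tray1_front below 0.08 m or height (world z) of tray1 below -1 m) and (distance between any of bar1, bar2, bar4, bar5, bar6 and tray1_front below 0.08 m or height (world z) of tray1 below -1 m) and (distance between any of bar1, bar3, bar4, bar5, bar6 and tray1_front below 0.08 m or height (world z) of tray1 below -1 m) and (distance between any of bar2, bar3, bar4, bar5, bar6 and tray1_front below 0.08 m or height (world z) of tray1 below -1 m) and (distance between any of bar1, bar2, bar3, bar4, bar5 and tray2_front below 0.08 m or height (world z) of tray1 below -1 m) and (distance between any of bar1, bar2, bar3, bar4, bar6 and tray2_front below 0.08 m or height (world z) of tray1 below -1 m) and (distance between any of bar1, bar2, bar3, bar5, bar6 and tray2_front below 0.08 m or height (world z) of tray1 below -1 m) and (distance between any of bar1, bar2, bar4, bar5, bar6 and tray2_front below 0.08 m or height (world z) of tray1 below -1 m) and (distance between any of bar1, bar3, bar4, bar5, bar6 and tray2_front below 0.08 m or height (world z) of tray1 below -1 m) and (distance between any of bar2, bar3, bar4, bar5, bar6 and tray2_front below 0.08 m or height (world z) of tray1 below -1 m) and (not ((distance between any of bar1, bar2, bar3, bar4 and tray1_front below 0.08 m or height (world z) of tray1 below -1 m) and (distance between any of bar1, bar2, bar3, bar5 and tray1_front below 0.08 m or height (world z) of tray1 below -1 m) and (distance between any of bar1, bar2, bar3, bar6 and tray1_front below 0.08 m or height (world z) of tray1 below -1 m) and (distance between any of bar1, bar2, bar4, bar5 and tray1_front below 0.08 m or height (world z) of tray1 below -1 m) and (distance between any of bar1, bar2, bar4, bar6 and tray1_front below 0.08 m or height (world z) of tray1 below -1 m) and (distance between any of bar1, bar2, bar5, bar6 and tray1_front below 0.08 m or height (world z) of tray1 below -1 m) and (distance between any of bar1, bar3, bar4, bar5 and tray1_front below 0.08 m or height (world z) of tray1 below -1 m) and (distance between any of bar1, bar3, bar4, bar6 and tray1_front below 0.08 m or height (world z) of tray1 below -1 m) and (distance between any of bar1, bar3, bar5, bar6 and tray1_front below 0.08 m or height (world z) of tray1 below -1 m) and (distance between any of bar1, bar4, bar5, bar6 and tray1_front below 0.08 m or height (world z) of tray1 below -1 m) and (distance between any of bar2, bar3, bar4, bar5 and tray1_front below 0.08 m or height (world z) of tray1 below -1 m) and (distance between any of bar2, bar3, bar4, bar6 and tray1_front below 0.08 m or height (world z) of tray1 below -1 m) and (distance between any of bar2, bar3, bar5, bar6 and tray1_front below 0.08 m or height (world z) of tray1 below -1 m) and (distance between any of bar2, bar4, bar5, bar6 and tray1_front below 0.08 m or height (world z) of tray1 below -1 m) and (distance between any of bar3, bar4, bar5, bar6 and tray1_front below 0.08 m or height (world z) of tray1 below -1 m)) or ((distance between any of bar1, bar2, bar3, bar4 and tray2_front below 0.08 m or height (world z) of tray1 below -1 m) and (distance between any of bar1, bar2, bar3, bar5 and tray2_front below 0.08 m or height (world z) of tray1 below -1 m) and (distance between any of bar1, bar2, bar3, bar6 and tray2_front below 0.08 m or height (world z) of tray1 below -1 m) and (distance between any of bar1, bar2, bar4, bar5 and tray2_front below 0.08 m or height (world z) of tray1 below -1 m) and (distance between any of bar1, bar2, bar4, bar6 and tray2_front below 0.08 m or height (world z) of tray1 below -1 m) and (distance between any of bar1, bar2, bar5, bar6 and tray2_front below 0.08 m or height (world z) of tray1 below -1 m) and (distance between any of bar1, bar3, bar4, bar5 and tray2_front below 0.08 m or height (world z) of tray1 below -1 m) and (distance between any of bar1, bar3, bar4, bar6 and tray2_front below 0.08 m or height (world z) of tray1 below -1 m) and (distance between any of bar1, bar3, bar5, bar6 and tray2_front below 0.08 m or height (world z) of tray1 below -1 m) and (distance between any of bar1, bar4, bar5, bar6 and tray2_front below 0.08 m or height (world z) of tray1 below -1 m) and (distance between any of bar2, bar3, bar4, bar5 and tray2_front below 0.08 m or height (world z) of tray1 below -1 m) and (distance between any of bar2, bar3, bar4, bar6 and tray2_front below 0.08 m or height (world z) of tray1 below -1 m) and (distance between any of bar2, bar3, bar5, bar6 and tray2_front below 0.08 m or height (world z) of tray1 below -1 m) and (distance between any of bar2, bar4, bar5, bar6 and tray2_front below 0.08 m or height (world z) of tray1 below -1 m) and (distance between any of bar3, bar4, bar5, bar6 and tray2_front below 0.08 m or height (world z) of tray1 below -1 m))) and (not ((distance between any of bar1, bar2, bar3, bar4 and tray2_front below 0.08 m or height (world z) of tray1 below -1 m) and (distance between any of bar1, bar2, bar3, bar5 and tray2_front below 0.08 m or height (world z) of tray1 below -1 m) and (distance between any of bar1, bar2, bar3, bar6 and tray2_front below 0.08 m or height (world z) of tray1 below -1 m) and (distance between any of bar1, bar2, bar4, bar5 and tray2_front below 0.08 m or height (world z) of tray1 below -1 m) and (distance between any of bar1, bar2, bar4, bar6 and tray2_front below 0.08 m or height (world z) of tray1 below -1 m) and (distance between any of bar1, bar2, bar5, bar6 and tray2_front below 0.08 m or height (world z) of tray1 below -1 m) and (distance between any of bar1, bar3, bar4, bar5 and tray2_front below 0.08 m or height (world z) of tray1 below -1 m) and (distance between any of bar1, bar3, bar4, bar6 and tray2_front below 0.08 m or height (world z) of tray1 below -1 m) and (distance between any of bar1, bar3, bar5, bar6 and tray2_front below 0.08 m or height (world z) of tray1 below -1 m) and (distance between any of bar1, bar4, bar5, bar6 and tray2_front below 0.08 m or height (world z) of tray1 below -1 m) and (distance between any of bar2, bar3, bar4, bar5 and tray2_front below 0.08 m or height (world z) of tray1 below -1 m) and (distance between any of bar2, bar3, bar4, bar6 and tray2_front below 0.08 m or height (world z) of tray1 below -1 m) and (distance between any of bar2, bar3, bar5, bar6 and tray2_front below 0.08 m or height (world z) of tray1 below -1 m) and (distance between any of bar2, bar4, bar5, bar6 and tray2_front below 0.08 m or height (world z) of tray1 below -1 m) and (distance between any of bar3, bar4, bar5, bar6 and tray2_front below 0.08 m or height (world z) of tray1 below -1 m)) or ((distance between any of bar1, bar2, bar3, bar4 and tray1_front below 0.08 m or height (world z) of tray1 below -1 m) and (distance between any of bar1, bar2, bar3, bar5 and tray1_front below 0.08 m or height (world z) of tray1 below -1 m) and (distance between any of bar1, bar2, bar3, bar6 and tray1_front below 0.08 m or height (world z) of tray1 below -1 m) and (distance between any of bar1, bar2, bar4, bar5 and tray1_front below 0.08 m or height (world z) of tray1 below -1 m) and (distance between any of bar1, bar2, bar4, bar6 and tray1_front below 0.08 m or height (world z) of tray1 below -1 m) and (distance between any of bar1, bar2, bar5, bar6 and tray1_front below 0.08 m or height (world z) of tray1 below -1 m) and (distance between any of bar1, bar3, bar4, bar5 and tray1_front below 0.08 m or height (world z) of tray1 below -1 m) and (distance between any of bar1, bar3, bar4, bar6 and tray1_front below 0.08 m or height (world z) of tray1 below -1 m) and (distance between any of bar1, bar3, bar5, bar6 and tray1_front below 0.08 m or height (world z) of tray1 below -1 m) and (distance between any of bar1, bar4, bar5, bar6 and tray1_front below 0.08 m or height (world z) of tray1 below -1 m) and (distance between any of bar2, bar3, bar4, bar5 and tray1_front below 0.08 m or height (world z) of tray1 below -1 m) and (distance between any of bar2, bar3, bar4, bar6 and tray1_front below 0.08 m or height (world z) of tray1 below -1 m) and (distance between any of bar2, bar3, bar5, bar6 and tray1_front below 0.08 m or height (world z) of tray1 below -1 m) and (distance between any of bar2, bar4, bar5, bar6 and tray1_front below 0.08 m or height (world z) of tray1 below -1 m) and (distance between any of bar3, bar4, bar5, bar6 and tray1_front below 0.08 m or height (world z) of tray1 below -1 m))) and (distance between bar1 and tray1_front below 0.08 m or distance between bar1 and tray2_front below 0.08 m or (horizontal distance between bar1 and bar_board below 0.17 m and height (world z) of bar1 below 0.03 m)) and (distance between bar2 and tray1_front below 0.08 m or distance between bar2 and tray2_front below 0.08 m or (horizontal distance between bar2 and bar_board below 0.17 m and height (world z) of bar2 below 0.03 m)) and (distance between bar3 and tray1_front below 0.08 m or distance between bar3 and tray2_front below 0.08 m or (horizontal distance between bar3 and bar_board below 0.17 m and height (world z) of bar3 below 0.03 m)) and (distance between bar4 and tray1_front below 0.08 m or distance between bar4 and tray2_front below 0.08 m or (horizontal distance between bar4 and bar_board below 0.17 m and height (world z) of bar4 below 0.03 m)) and (distance between bar5 and tray1_front below 0.08 m or distance between bar5 and tray2_front below 0.08 m or (horizontal distance between bar5 and bar_board below 0.17 m and height (world z) of bar5 below 0.03 m)) and (distance between bar6 and tray1_front below 0.08 m or distance between bar6 and tray2_front below 0.08 m or (horizontal distance between bar6 and bar_board below 0.17 m and height (world z) of bar6 below 0.03 m)) and not (((horizontal distance between bar1 and bar_board below 0.17 m and height (world z) of bar1 below 0.03 m) or (horizontal distance between bar2 and bar_board below 0.17 m and height (world z) of bar2 below 0.03 m) or (horizontal distance between bar3 and bar_board below 0.17 m and height (world z) of bar3 below 0.03 m) or (horizontal distance between bar4 and bar_board below 0.17 m and height (world z) of bar4 below 0.03 m) or (horizontal distance between bar5 and bar_board below 0.17 m and height (world z) of bar5 below 0.03 m) or height (world z) of tray1 below -1 m) and ((horizontal distance between bar1 and bar_board below 0.17 m and height (world z) of bar1 below 0.03 m) or (horizontal distance between bar2 and bar_board below 0.17 m and height (world z) of bar2 below 0.03 m) or (horizontal distance between bar3 and bar_board below 0.17 m and height (world z) of bar3 below 0.03 m) or (horizontal distance between bar4 and bar_board below 0.17 m and height (world z) of bar4 below 0.03 m) or (horizontal distance between bar6 and bar_board below 0.17 m and height (world z) of bar6 below 0.03 m) or height (world z) of tray1 below -1 m) and ((horizontal distance between bar1 and bar_board below 0.17 m and height (world z) of bar1 below 0.03 m) or (horizontal distance between bar2 and bar_board below 0.17 m and height (world z) of bar2 below 0.03 m) or (horizontal distance between bar3 and bar_board below 0.17 m and height (world z) of bar3 below 0.03 m) or (horizontal distance between bar5 and bar_board below 0.17 m and height (world z) of bar5 below 0.03 m) or (horizontal distance between bar6 and bar_board below 0.17 m and height (world z) of bar6 below 0.03 m) or height (world z) of tray1 below -1 m) and ((horizontal distance between bar1 and bar_board below 0.17 m and height (world z) of bar1 below 0.03 m) or (horizontal distance between bar2 and bar_board below 0.17 m and height (world z) of bar2 below 0.03 m) or (horizontal distance between bar4 and bar_board below 0.17 m and height (world z) of bar4 below 0.03 m) or (horizontal distance between bar5 and bar_board below 0.17 m and height (world z) of bar5 below 0.03 m) or (horizontal distance between bar6 and bar_board below 0.17 m and height (world z) of bar6 below 0.03 m) or height (world z) of tray1 below -1 m) and ((horizontal distance between bar1 and bar_board below 0.17 m and height (world z) of bar1 below 0.03 m) or (horizontal distance between bar3 and bar_board below 0.17 m and height (world z) of bar3 below 0.03 m) or (horizontal distance between bar4 and bar_board below 0.17 m and height (world z) of bar4 below 0.03 m) or (horizontal distance between bar5 and bar_board below 0.17 m and height (world z) of bar5 below 0.03 m) or (horizontal distance between bar6 and bar_board below 0.17 m and height (world z) of bar6 below 0.03 m) or height (world z) of tray1 below -1 m) and ((horizontal distance between bar2 and bar_board below 0.17 m and height (world z) of bar2 below 0.03 m) or (horizontal distance between bar3 and bar_board below 0.17 m and height (world z) of bar3 below 0.03 m) or (horizontal distance between bar4 and bar_board below 0.17 m and height (world z) of bar4 below 0.03 m) or (horizontal distance between bar5 and bar_board below 0.17 m and height (world z) of bar5 below 0.03 m) or (horizontal distance between bar6 and bar_board below 0.17 m and height (world z) of bar6 below 0.03 m) or height (world z) of tray1 below -1 m)) and angle between each of bar1, bar2, bar3, bar4, bar5, bar6's own z axis and vertical below 0.2 rad and linear speed of each of bar1, bar2, bar3, bar4, bar5, bar6, honey1, honey2, jam1, jam2 below 0.03 m/s); the robot touches nothing.
It fails at once if the mug, bowl, can, pepper mill, egg cup or spoon is displaced by more than 30 mm (distance of any of mug, bowl, can, mill, eggcup, spoon from where it was at the start of the episode above 0.03 m).
Of bar1, bar2, bar3, bar4, bar5, bar6 only 4 to 6 are there at a start; the rules pass over those that are not, and their reading is None.
At some moment in a run one of bar1, bar2, bar3, bar4, bar5, bar6 may be knocked a few centimetres aside while the robot is not near it.
It also fails if it takes over 210 s, if anything falls off the work surface, if the arm or the gripper's body presses on something with over 40 N, if the wrist force passes 120 N, or if a joint passes its speed limit or range.

## Working session

There is one attempt and no reset: what is moved stays moved. The work goes in short steps, Python scripts to look and compute and a tool call to move; the robot and the scene stay as the last step left them, time stands still between calls to the robot, and variables do not carry over. Pictures are saved under pics/ and viewed, and the job is handed in when it is done.

Besides the shell and the picture viewer there is one more tool, called after ">>>" as a command line: name --argument value ..., lists and objects as JSON in quotes. play_rows: Moves the arm, as the interface text tells. Its arguments: {"type":"object","properties":{"xyz":{"type":"array","items":{"type":"array","items":{"type":"number"}}},"rot":{"type":"array","items":{"type":"array","items":{"type":"number"}}},"jaw":{"type":"array","items":{"type":"number"}},"squeeze":{"type":"number"}},"required":["xyz","rot","jaw"]}

```bash
mkdir -p pics; python3 - <<'E'
from workcell import *
import cv2,numpy as np
s=sense();print(s, pinch_z)
for n in("scene","top","wrist"):
    print(n,get_calibration(n))
    im=camera(n);cv2.imwrite(f"pics/{n}0.png",im[:,:,::-1])
E
```

```text
{'t': 0.0, 'joints': array([-1.39169146,  0.31171159,  0.01398077,  1.51305746, -0.00437418,
        1.31920677, -0.02720379]), 'qvel': array([-0.00084781, -0.00152392,  0.00091644, -0.00068439,  0.00142601,
       -0.00166601,  0.00070788]), 'tau': array([-1.51954914e-04, -3.79909050e+01,  1.45891313e-01, -2.30595660e+01,
        1.22001543e-02,  1.36745092e-02,  3.00234504e-06]), 'tcp_pos': array([120.28955854, 535.93404372, 230.22863431]), 'tcp_rot': array([-7.09247467e-05,  1.10133423e-01,  9.93916116e-01, -1.17428865e-03]), 'contact_force': array([ 0.54833302, -0.23565727,  0.72098597]), 'wrist_torque': array([ 0.04463283, -0.00449121,  0.01367503]), 'width': 85.29832457189947} -18.700000000000003
scene {'mtx': array([[447.84078202,   0.        , 278.69579958],
       [  0.        , 447.84078202, 204.86336159],
       [  0.        ,   0.        ,   1.        ]]), 'eye': array([1399.66526735, -306.39676469,  829.65011508]), 'rotation': array([-0.34690477,  0.73740813,  0.52563591, -0.24411722])}
top {'mtx': array([[481.25834231,   0.        , 278.77046168],
       [  0.        , 481.25834231, 207.80578366],
       [  0.        ,   0.        ,   1.        ]]), 'eye': array([ 364.42360976,   17.065697  , 1369.88683472]), 'rotation': array([ 0.03850301, -0.69870018,  0.71251407, -0.05156822])}
wrist {'mtx': array([[300.60379981,   0.        , 279.79459682],
       [  0.        , 300.60379981, 208.99876117],
       [  0.        ,   0.        ,   1.        ]]), 'hand_eye': array([[-1.22361586e-03, -9.46578831e-01, -3.22470184e-01,
         8.31351809e+01],
       [ 9.99998909e-01, -1.42519086e-03,  3.89000200e-04,
         8.50525524e-01],
       [-8.27800911e-04, -3.22469356e-01,  9.46579542e-01,
        -1.42586531e+02],
       [ 0.00000000e+00,  0.00000000e+00,  0.00000000e+00,
         1.00000000e+00]])}
```

View pics/top0.png

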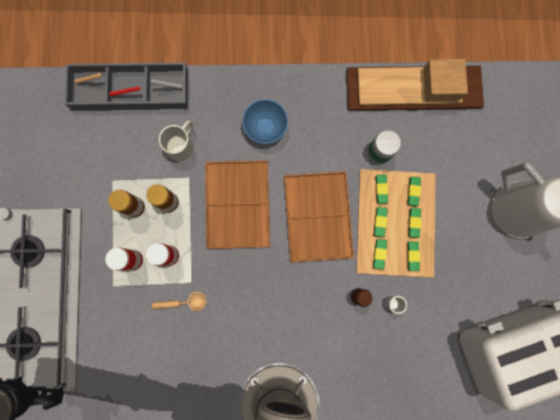

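View pics/scene0.png

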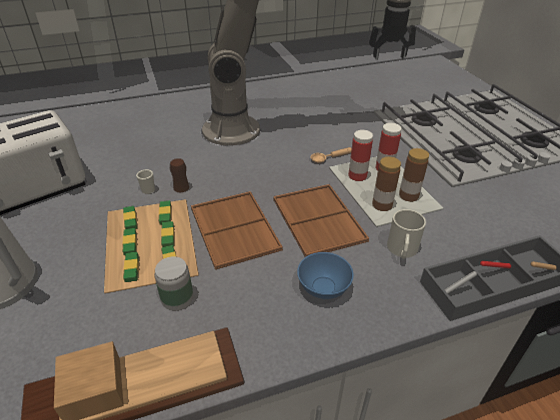

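View pics/wrist0.png

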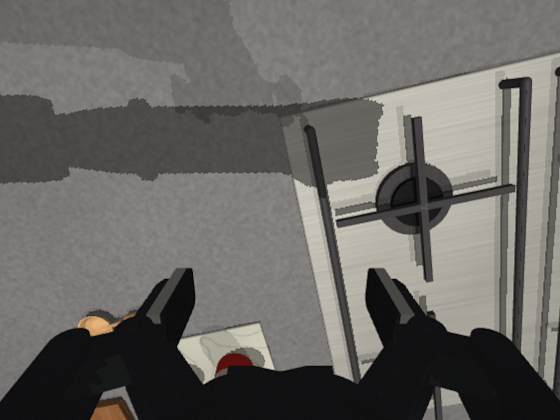

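The top view shows robot at the bottom, trays in the middle, two honey jars at about (125,202) and (160,197), and two jam jars at (120,258) and (160,254). Six bars lie on the right board, at columns 382 and 415. The scene view confirms all of this.

```bash
cat > h.py <<'E'
from workcell import *
import cv2,numpy as np
from scipy.spatial.transform import Rotation as R
def q2R(q): return R.from_quat([q[1],q[2],q[3],q[0]]).as_matrix()
def cast(name,uv,z):
    c=get_calibration(name); K=c['mtx']; uv=np.atleast_2d(uv).astype(float)
    if name=='wrist':
        s=sense();T=np.eye(4);T[:3,:3]=q2R(s['tcp_rot']);T[:3,3]=s['tcp_pos'];T=T@c['hand_eye'];M=T[:3,:3];e=T[:3,3]
    else: M=q2R(c['rotation']);e=np.array(c['eye'])
    d=np.c_[uv,np.ones(len(uv))]@np.linalg.inv(K).T@M.T
    return (e+d*((z-e[2])/d[:,2])[:,None])[:,:2]
def blobs(mask,amin=20):
    cs,_=cv2.findContours(mask.astype(np.uint8),cv2.RETR_EXTERNAL,cv2.CHAIN_APPROX_NONE)
    return [c for c in cs if cv2.contourArea(c)>amin]
def bars(im,name='top',z=24,amin=120):
    hsv=cv2.cvtColor(im,cv2.COLOR_RGB2HSV)
    m=((hsv[...,0]>22)&(hsv[...,0]<90)&(hsv[...,1]>150)&(hsv[...,2]>50))
    m=cv2.morphologyEx(m.astype(np.uint8),cv2.MORPH_CLOSE,np.ones((3,3)))
    out=[]
    for c in blobs(m,amin):
        p=cast(name,c.reshape(-1,2),z)
        (cx,cy),(w,h),a=cv2.minAreaRect(p.astype(np.float32))
        if w<h:w,h=h,w;a+=90
        a=(a+90)%180-90
        out.append((round(cx,1),round(cy,1),round(w),round(h),round(a,1)))
    return out
E
python3 - <<'E'
from h import *
im=cv2.imread('pics/top0.png')[:,:,::-1].copy()
print("bars");[print(b) for b in bars(im)]
hsv=cv2.cvtColor(im,cv2.COLOR_RGB2HSV)
for nm,(u,v) in dict(jar=(155,230),bar=(398,222),tray=(280,210)).items():
    x0,y0=u-60,v-60
    cv2.imwrite(f'pics/{nm}c.png',cv2.resize(im[y0:y0+120,x0:x0+120,::-1],None,fx=5,fy=5,interpolation=cv2.INTER_NEAREST))
for p in [(237,180),(237,230),(318,195),(318,240),(123,200),(160,254),(280,200),(400,190)]: print(p,hsv[p[1],p[0]])
E
```

```text
bars
(237, 180) [ 13 158 169]
(237, 230) [ 13 157 172]
(318, 195) [ 13 159 167]
(318, 240) [ 13 160 171]
(123, 200) [ 19 167 185]
(160, 254) [ 42   5 232]
(280, 200) [  5  12 133]
(400, 190) [ 16 123 226]
```

View pics/jarc.png

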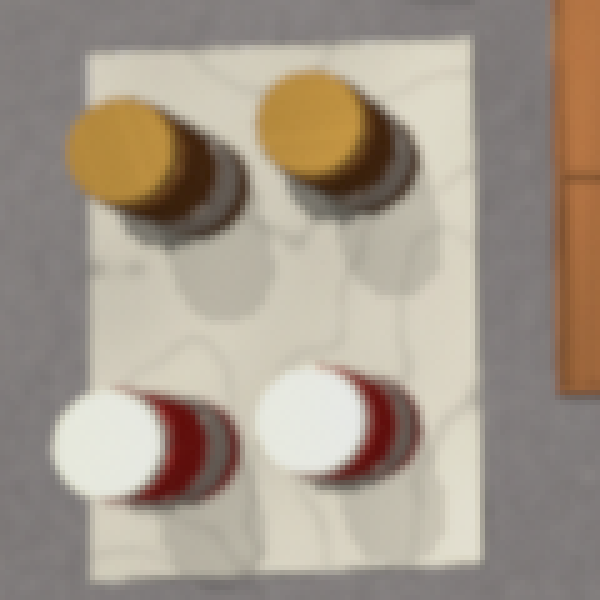

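View pics/trayc.png

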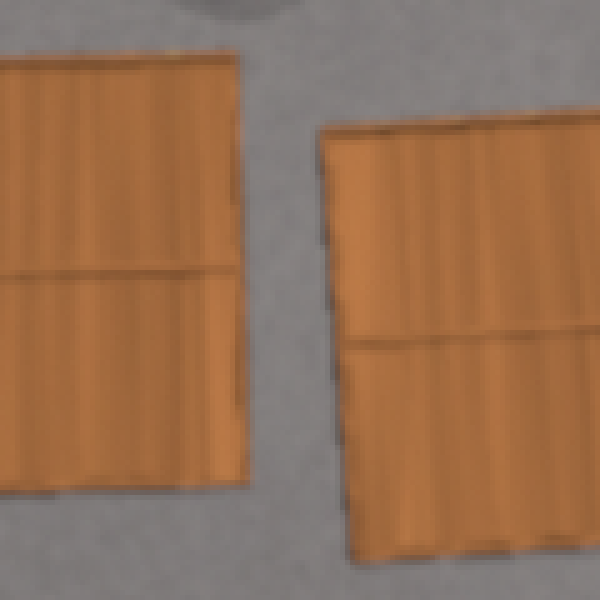

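View pics/barc.png

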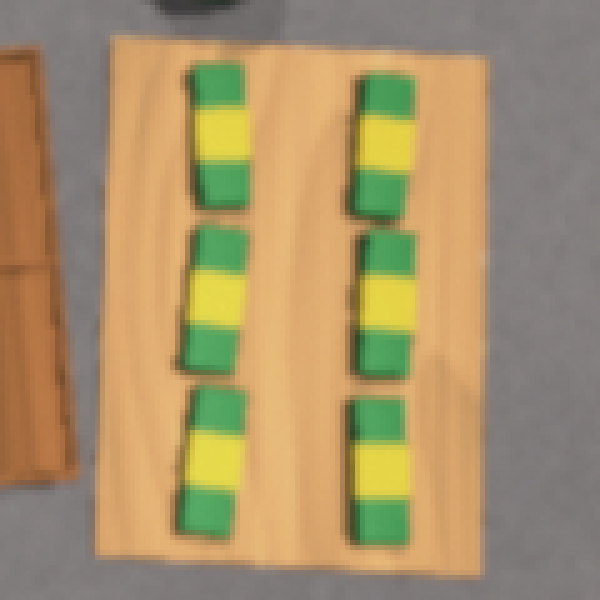

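```bash
sed -i 's/(hsv\[...,0\]>22)&(hsv\[...,0\]<90)&(hsv\[...,1\]>150)&(hsv\[...,2\]>50)/(hsv[...,0]>22)\&(hsv[...,0]<90)\&(hsv[...,1]>110)\&(hsv[...,2]>60)/' h.py
cat >> h.py <<'E'
def jars(im,zl=156):
    hsv=cv2.cvtColor(im,cv2.COLOR_RGB2HSV);H,S,V=[hsv[...,i].astype(int) for i in range(3)]
    o=[]
    for nm,m in (('honey',(H>15)&(H<24)&(S>140)&(V>140)),('jam',(S<18)&(V>212))):
        for c in blobs(m,200):
            (u,v),r=cv2.minEnclosingCircle(c); M=cv2.moments(c)
            if r>18: continue
            o.append((nm,cast('top',[(M['m10']/M['m00'],M['m01']/M['m00'])],zl)[0].round(1),cast('top',[(u,v)],zl)[0].round(1),round(r,1)))
    return o
def trays(im):
    hsv=cv2.cvtColor(im,cv2.COLOR_RGB2HSV)
    m=(hsv[...,0]>8)&(hsv[...,0]<16)&(hsv[...,1]>135)&(hsv[...,2]>90)
    m=cv2.morphologyEx(m.astype(np.uint8),cv2.MORPH_CLOSE,np.ones((5,5)))
    o=[]
    for c in blobs(m,3000):
        p=cast('top',c.reshape(-1,2),14); (cx,cy),(w,h),a=cv2.minAreaRect(p.astype(np.float32))
        o.append((round(cx,1),round(cy,1),round(w),round(h),round(a,1)))
    return o
E
python3 - <<'E'
from h import *
im=cv2.imread('pics/top0.png')[:,:,::-1].copy()
hsv=cv2.cvtColor(im,cv2.COLOR_RGB2HSV)
print(hsv[175:195:4,382])
print("bars");[print(b) for b in bars(im)]
[print(b) for b in jars(im)]
[print(b) for b in trays(im)]
print('mug..',cast('top',[(175,150),(265,127),(385,160),(361,298),(398,308),(180,303)],50).round())
E
```

```text
[[ 55 110 151]
 [ 65 135 159]
 [ 35 145 187]
 [ 27 176 230]
 [ 27 175 230]]
bars
(396.7, -384.0, 79, 31, -3.2)
(449.4, -293.5, 174, 38, -4.3)
(533.9, -394.5, 175, 37, -3.4)
(585.4, -303.5, 82, 32, 1.2)
('honey', array([547.4, 398. ]), array([547.6, 397. ]), 10.4)
('honey', array([559.8, 302. ]), array([560. , 301.6]), 10.1)
('jam', array([400.2, 401.4]), array([400.3, 401.9]), 10.3)
('jam', array([410. , 302.1]), array([410.3, 302.2]), 10.5)
(512.6, -120.9, 245, 176, 2.9)
(551.9, 108.6, 245, 175, 0.6)
(1003.0, -32.3, 1682, 330, 89.4)
mug.. [[ 702.  278.]
 [ 764.   25.]
 [ 663. -311.]
 [ 283. -227.]
 [ 254. -326.]
 [ 280.  262.]]
```

>>> play_rows --xyz '[[0,0,0],[0,0,0],[0,0,0],[0,0,0],[0,0,0],[0,0,0],[0,0,0],[0,0,0],[-2.6,4.9,0],[-2.6,4.9,0],[-2.6,4.9,0],[-2.6,4.9,0]]' --rot '[[0,0,0.1688],[0,0,0.1688],[0,0,0.1688],[0,0,0.1688],[0,0,0.1688],[0,0,0.1688],[0,0,0.1688],[0,0,0.1688],[0,0,0],[0,0,0],[0,0,0],[0,0,0]]' --jaw '[-1,-1,-1,-1,-1,-1,-1,-1,-1,-1,-1,-1]' --squeeze 40

```text
t: 1.65
tcp_pos: [317.6, 431.6, 231.1]
tcp_rot: [-0.0, 0.707, 0.707, -0.0]
contact_force: [0.4, 1.9, -0.4]
width: 85.5
```

>>> play_rows --xyz '[[-2.614,4.87,0],[-2.614,4.87,0],[-2.614,4.87,0],[-2.614,4.87,0],[-2.614,4.87,0],[0,0,0],[0,0,0]]' --rot '[[0,0,0],[0,0,0],[0,0,0],[0,0,0],[0,0,0],[0,0,0],[0,0,0]]' --jaw '[-1,-1,-1,-1,-1,-1,-1]'

```text
t: 2.52
tcp_pos: [559.2, 302.2, 230.6]
tcp_rot: [-0.001, 0.707, 0.707, -0.001]
contact_force: [-0.4, 0.9, 0.2]
width: 85.5
```

```bash
python3 - <<'E'
from h import *
print(sense()['tcp_pos'])
im=camera('wrist');cv2.imwrite('pics/w1.png',im[:,:,::-1])
E
```

```text
[559.21188534 302.22473616 230.56794045]
```

View pics/w1.png

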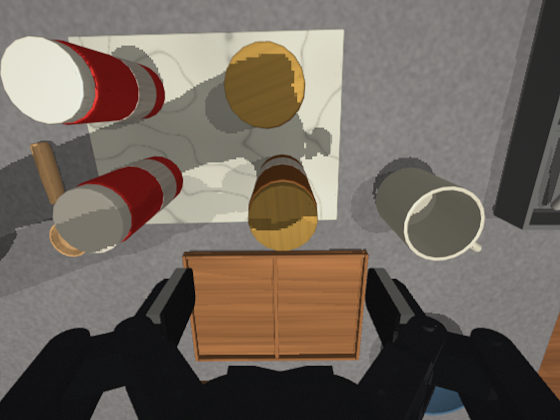

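```bash
python3 - <<'E'
from h import *
print(cast('wrist',[(282.5,214),(264,84),(93,217),(45,80)],156).round(1))
E
```

```text
[[560.6 309.3]
 [547.9 401.8]
 [414.3 306.7]
 [401.7 404.2]]
```

>>> play_rows --xyz '[[0.3,0.05,3],[0,0,4],[0,0,4],[0,0,2.1],[0,0,0],[0,0,0],[0,0,0],[0,0,0],[0,0,0],[0,0,0]]' --rot '[[0,0,0],[0,0,0],[0,0,0],[0,0,0],[0,0,0],[0,0,0],[0,0,0],[0,0,0],[0,0,0],[0,0,0]]' --jaw '[-1,-1,-1,-1,-1,1,1,1,1,1]'

```text
t: 3.82
tcp_pos: [561.5, 305.9, 102.5]
tcp_rot: [0.0, 0.707, 0.707, 0.002]
contact_force: [-0.2, 1.0, 6.7]
width: 57.1
```

>>> play_rows --xyz '[[0,0,-2],[0,0,-4],[-3,0.1,0],[-5.5,0.17,0],[-5.5,0.17,0],[-5.5,0.17,0],[-5.5,0.17,0],[-5.5,0.17,0],[-5.5,0.17,0],[-5.5,0.17,0],[-4.6,0.17,0],[0,0,0]]' --rot '[[0,0,0],[0,0,0],[0,0,0],[0,0,0],[0,0,0],[0,0,0],[0,0,0],[0,0,0],[0,0,0],[0,0,0],[0,0,0],[0,0,0]]' --jaw '[1,1,1,1,1,1,1,1,1,1,1,1]'

```text
t: 5.32
tcp_pos: [572.4, -163.8, 160.0]
tcp_rot: [0.001, 0.711, 0.703, -0.003]
contact_force: [0.4, -0.6, -2.7]
width: 57.1
```

```bash
python3 - <<'E'
from h import *
print(sense()['tcp_pos'],sense()['width'])
im=camera('wrist');cv2.imwrite('pics/w2.png',im[:,:,::-1])
im=camera('scene');cv2.imwrite('pics/s2.png',im[:,:,::-1])
E
```

```text
[ 572.40497549 -163.82276123  159.96867944] 57.07693168203304
```

View pics/w2.png

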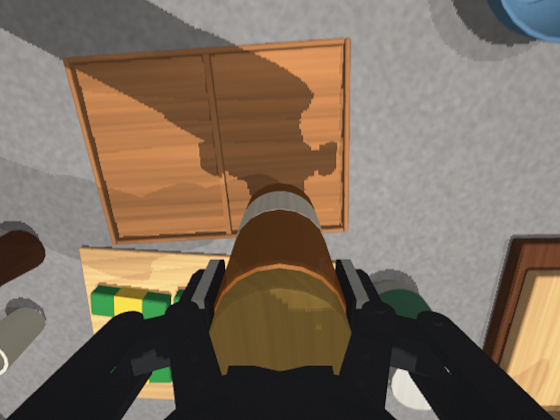

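View pics/s2.png

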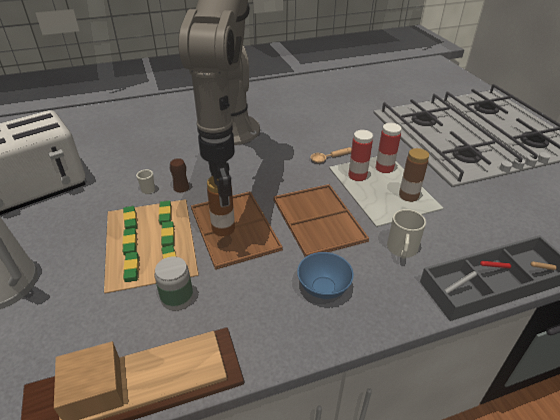

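```bash
python3 - <<'E'
from h import *
print(sense()['tcp_pos'],sense()['tcp_rot'],sense()['qvel'].round(3))
p=cast('wrist',[(67,59),(349,39),(115,243),(207,53),(348,231)],14).round(1);print(p)
E
```

```text
[ 573.94291767 -156.54957859  159.49289049] [-9.92477056e-04  7.07969747e-01  7.06242024e-01 -2.36512482e-04] [-0.035 -0.004 -0.039  0.002 -0.011  0.002  0.003]
[[ 389.8  -32.5]
 [ 633.1  -18.1]
 [ 400.  -207.6]
 [ 511.6  -28.3]
 [ 644.4 -194.7]]
```

>>> play_rows --xyz '[[0,0,2],[0,0,2],[0,0,1],[0,0,0.5],[0,0,0.3],[0,0,0],[0,0,0]]' --rot '[[0,0,0],[0,0,0],[0,0,0],[0,0,0],[0,0,0],[0,0,0],[0,0,0]]' --jaw '[1,1,1,1,1,1,1]'

```text
t: 6.3
tcp_pos: [575.2, -156.4, 102.9]
tcp_rot: [0.001, 0.707, 0.707, 0.0]
contact_force: [-0.2, -0.2, -2.4]
width: 57.1
```

>>> play_rows --xyz '[[0,0,0.12],[0,0,0],[0,0,0],[0,0,0],[0,0,0],[0,0,-3],[0,0,-5],[0,0,-5]]' --rot '[[0,0,0],[0,0,0],[0,0,0],[0,0,0],[0,0,0],[0,0,0],[0,0,0],[0,0,0]]' --jaw '[1,-1,-1,-1,-1,-1,-1,-1]'

```text
t: 7.3
tcp_pos: [574.5, -156.1, 232.3]
tcp_rot: [-0.0, 0.707, 0.707, -0.0]
contact_force: [1.4, 0.3, 0.5]
width: 85.4
```

>>> play_rows --xyz '[[5.1,-1.81,0],[5.1,-1.81,0],[5.1,-1.81,0],[5.1,-1.81,0],[5.1,-1.81,0],[5.1,-1.81,0],[5.1,-1.81,0],[5.1,-1.81,0],[5.1,-1.81,0],[0,0,0],[0,0,0],[0,0,0]]' --rot '[[0,0,0],[0,0,0],[0,0,0],[0,0,0],[0,0,0],[0,0,0],[0,0,0],[0,0,0],[0,0,0],[0,0,0],[0,0,0],[0,0,0]]' --jaw '[-1,-1,-1,-1,-1,-1,-1,-1,-1,-1,-1,-1]'

```text
t: 8.8
tcp_pos: [413.1, 301.0, 231.3]
tcp_rot: [0.0, 0.708, 0.706, 0.0]
contact_force: [-0.4, -0.2, 0.2]
width: 85.4
```

```bash
python3 - <<'E'
from h import *
print(sense()['tcp_pos'],sense()['width'])
im=camera('wrist');cv2.imwrite('pics/w3.png',im[:,:,::-1])
im=camera('top');cv2.imwrite('pics/t3.png',im[:,:,::-1])
[print(j) for j in jars(im)]
E
```

```text
[413.13434736 300.97297592 231.2750968 ] 85.44855421636545
('honey', array([547.4, 397.7]), array([547.6, 397. ]), 10.4)
('honey', array([ 574.8, -157.7]), array([ 574.7, -158.7]), 11.0)
('jam', array([ 682.9, -292.2]), array([ 684.9, -293.3]), 10.9)
```

View pics/w3.png

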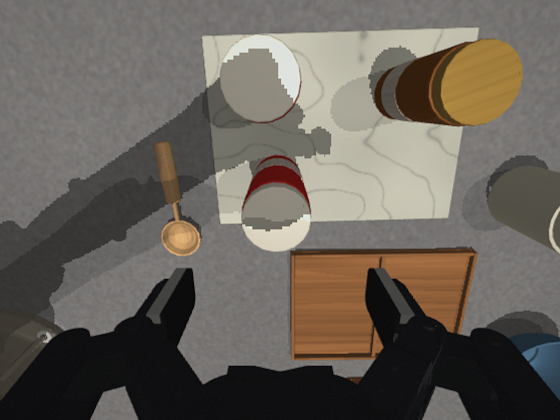

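View pics/t3.png

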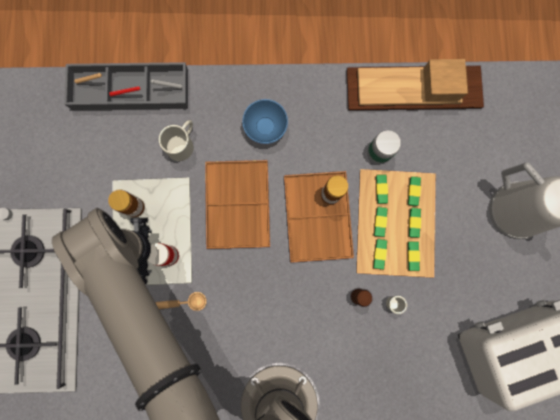

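>>> play_rows --xyz '[[0.3,-0.15,3],[0,0,4],[0,0,4],[0,0,2.0],[0,0,0],[0,0,0],[0,0,0],[0,0,0],[0,0,0],[0,0,0]]' --rot '[[0,0,0],[0,0,0],[0,0,0],[0,0,0],[0,0,0],[0,0,0],[0,0,0],[0,0,0],[0,0,0],[0,0,0]]' --jaw '[-1,-1,-1,-1,-1,1,1,1,1,1]'

```text
t: 10.15
tcp_pos: [411.4, 306.6, 102.8]
tcp_rot: [0.0, 0.707, 0.707, 0.001]
contact_force: [-1.3, -0.4, 6.1]
width: 57.1
```

>>> play_rows --xyz '[[0,0,-2],[0,0,-4],[-3,1.2,0],[-5.2,2.2,0],[-5.2,2.2,0],[-5.2,2.2,0],[-5.2,2.2,0],[-5.2,2.2,0],[-5.2,2.2,0],[-3,1.1,0],[-1.5,0.5,0],[0,0,0]]' --rot '[[0,0,0],[0,0,0],[0,0,0],[0,0,0],[0,0,0],[0,0,0],[0,0,0],[0,0,0],[0,0,0],[0,0,0],[0,0,0],[0,0,0]]' --jaw '[1,1,1,1,1,1,1,1,1,1,1,1]'

```text
t: 11.65
tcp_pos: [570.1, -81.6, 160.7]
tcp_rot: [-0.0, 0.708, 0.706, -0.0]
contact_force: [0.5, -0.6, -3.4]
width: 57.0
```

>>> play_rows --xyz '[[0,0,0],[0,0,2],[0,0,2],[0,0,1],[0,0,0.5],[0,0,0.3],[0,0,0],[0,0,0]]' --rot '[[0,0,0],[0,0,0],[0,0,0],[0,0,0],[0,0,0],[0,0,0],[0,0,0],[0,0,0]]' --jaw '[1,1,1,1,1,1,1,1]'

```text
t: 12.65
tcp_pos: [570.9, -81.3, 103.7]
tcp_rot: [0.0, 0.707, 0.707, 0.0]
contact_force: [0.4, -0.3, -3.5]
width: 56.9
```

>>> play_rows --xyz '[[0,0,0.17],[0,0,0],[0,0,0],[0,0,0],[0,0,0],[0,0,-3],[0,0,-5],[0,0,-5]]' --rot '[[0,0,0],[0,0,0],[0,0,0],[0,0,0],[0,0,0],[0,0,0],[0,0,0],[0,0,0]]' --jaw '[1,1,-1,-1,-1,-1,-1,-1]'

```text
t: 13.65
tcp_pos: [570.2, -81.1, 232.7]
tcp_rot: [-0.0, 0.707, 0.707, -0.0]
contact_force: [1.3, -0.3, -0.8]
width: 85.9
```

>>> play_rows --xyz '[[5.3,-0.26,0],[5.3,-0.26,0],[5.3,-0.26,0],[5.3,-0.26,0],[5.3,-0.26,0],[5.3,-0.26,0],[5.3,-0.26,0],[5.3,-0.26,0],[5.3,-0.26,0],[0.4,0,0],[0,0,0],[0,0,0]]' --rot '[[0,0,0],[0,0,0],[0,0,0],[0,0,0],[0,0,0],[0,0,0],[0,0,0],[0,0,0],[0,0,0],[0,0,0],[0,0,0],[0,0,0]]' --jaw '[-1,-1,-1,-1,-1,-1,-1,-1,-1,-1,-1,-1]'

```text
t: 15.15
tcp_pos: [548.3, 397.4, 231.7]
tcp_rot: [0.001, 0.708, 0.706, -0.0]
contact_force: [-0.8, 0.2, -0.2]
width: 85.3
```

```bash
python3 - <<'E'
from h import *
print(sense()['tcp_pos'],sense()['width'])
im=camera('wrist');cv2.imwrite('pics/w4.png',im[:,:,::-1])
im=camera('top');cv2.imwrite('pics/t4.png',im[:,:,::-1])
[print(j) for j in jars(im)]
E
```

```text
[548.27105072 397.43066172 231.73219998] 85.29660930035591
('honey', array([ 574.8, -157.7]), array([ 574.7, -158.7]), 11.0)
('jam', array([569.1, -86.3]), array([568.9, -86.4]), 9.9)
('jam', array([ 684.3, -292.7]), array([ 685.9, -293.5]), 10.9)
```

View pics/w4.png

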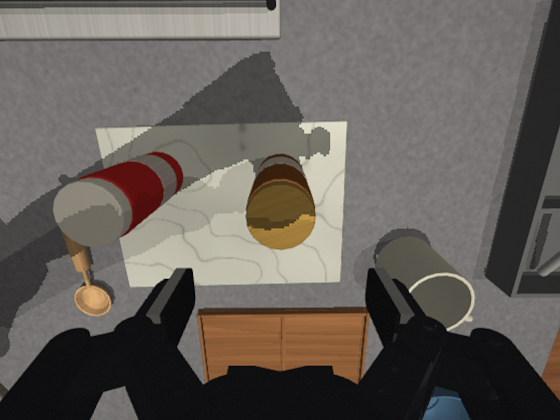

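View pics/t4.png

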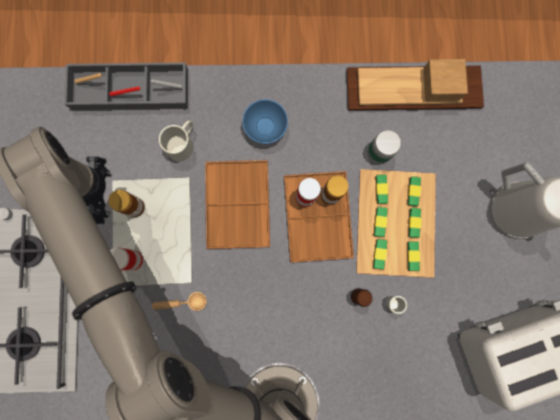

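>>> play_rows --xyz '[[0.3,0.0,3],[0,0,4],[0,0,4],[0,0,2.1],[0,0,0],[0,0,0],[0,0,0],[0,0,0],[0,0,0],[0,0,0]]' --rot '[[0,0,0],[0,0,0],[0,0,0],[0,0,0],[0,0,0],[0,0,0],[0,0,0],[0,0,0],[0,0,0],[0,0,0]]' --jaw '[-1,-1,-1,-1,-1,1,1,1,1,1]'

```text
t: 16.5
tcp_pos: [548.7, 403.5, 102.8]
tcp_rot: [0.001, 0.707, 0.707, 0.002]
contact_force: [-0.3, 0.3, 6.3]
width: 57.3
```

>>> play_rows --xyz '[[0,0,-2],[0,0,-4],[-2,0.4,0],[-5.2,1,0],[-5.2,1,0],[-5.2,1,0],[-5.2,1,0],[-5.2,1,0],[-3.5,0.7,0],[-1.6,0.4,0],[0,0,0],[0,0,0]]' --rot '[[0,0,0],[0,0,0],[0,0,0],[0,0,0],[0,0,0],[0,0,0],[0,0,0],[0,0,0],[0,0,0],[0,0,0],[0,0,0],[0,0,0]]' --jaw '[1,1,1,1,1,1,1,1,1,1,1,1]'

```text
t: 18.0
tcp_pos: [611.4, 75.1, 159.7]
tcp_rot: [-0.001, 0.706, 0.708, 0.0]
contact_force: [0.9, 0.1, -2.7]
width: 57.7
```

>>> play_rows --xyz '[[0,0,0],[0,0,2],[0,0,2],[0,0,1],[0,0,0.5],[0,0,0.35],[0,0,0],[0,0,0]]' --rot '[[0,0,0],[0,0,0],[0,0,0],[0,0,0],[0,0,0],[0,0,0],[0,0,0],[0,0,0]]' --jaw '[1,1,1,1,1,1,1,1]'

```text
t: 19.0
tcp_pos: [612.5, 71.8, 102.5]
tcp_rot: [0.0, 0.707, 0.707, 0.0]
contact_force: [0.6, 0.5, -3.7]
width: 57.3
```

>>> play_rows --xyz '[[0,0,0.11],[0,0,0],[0,0,0],[0,0,0],[0,0,0],[0,0,-3],[0,0,-5],[0,0,-5]]' --rot '[[0,0,0],[0,0,0],[0,0,0],[0,0,0],[0,0,0],[0,0,0],[0,0,0],[0,0,0]]' --jaw '[1,1,-1,-1,-1,-1,-1,-1]'

```text
t: 20.0
tcp_pos: [611.8, 71.8, 232.0]
tcp_rot: [-0.0, 0.707, 0.707, -0.0]
contact_force: [0.9, 0.5, -0.1]
width: 85.6
```

>>> play_rows --xyz '[[4.1,-2.64,0],[4.1,-2.64,0],[4.1,-2.64,0],[4.1,-2.64,0],[4.1,-2.64,0],[4.1,-2.64,0],[4.1,-2.64,0],[4.1,-2.64,0],[0,0,0],[0,0,0]]' --rot '[[0,0,0],[0,0,0],[0,0,0],[0,0,0],[0,0,0],[0,0,0],[0,0,0],[0,0,0],[0,0,0],[0,0,0]]' --jaw '[-1,-1,-1,-1,-1,-1,-1,-1,-1,-1]'

```text
t: 21.25
tcp_pos: [401.5, 399.3, 230.8]
tcp_rot: [0.001, 0.707, 0.707, -0.0]
contact_force: [0.4, -0.5, 0.8]
width: 85.6
```

```bash
python3 - <<'E'
from h import *
print(sense()['tcp_pos'],sense()['width'])
im=camera('wrist');cv2.imwrite('pics/w5.png',im[:,:,::-1])
E
```

```text
[401.46257455 399.29478825 230.78133944] 85.5960846730633
```

View pics/w5.png

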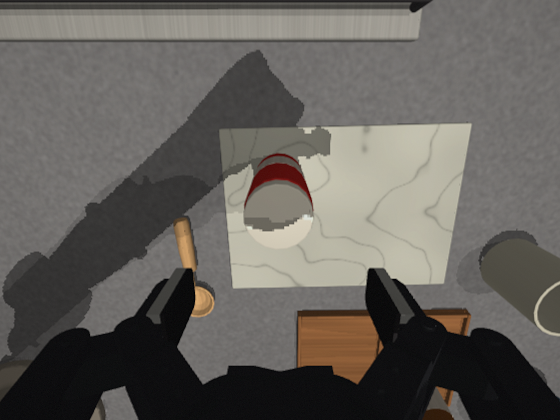

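>>> play_rows --xyz '[[0.3,0.0,3],[0,0,4],[0,0,4],[0,0,2.0],[0,0,0],[0,0,0],[0,0,0],[0,0,0],[0,0,0],[0,0,0]]' --rot '[[0,0,0],[0,0,0],[0,0,0],[0,0,0],[0,0,0],[0,0,0],[0,0,0],[0,0,0],[0,0,0],[0,0,0]]' --jaw '[-1,-1,-1,-1,-1,1,1,1,1,1]'

```text
t: 22.55
tcp_pos: [401.9, 403.5, 102.7]
tcp_rot: [0.0, 0.707, 0.707, 0.002]
contact_force: [-0.9, -1.0, 5.9]
width: 57.3
```

>>> play_rows --xyz '[[0,0,-2],[0,0,-4],[-2.5,2,0],[-3.9,3.3,0],[-3.9,3.3,0],[-3.9,3.3,0],[-3.9,3.3,0],[-3.9,3.3,0],[-2.5,1.9,0],[-1,0.7,0],[0,0,0],[0,0,0]]' --rot '[[0,0,0],[0,0,0],[0,0,0],[0,0,0],[0,0,0],[0,0,0],[0,0,0],[0,0,0],[0,0,0],[0,0,0],[0,0,0],[0,0,0]]' --jaw '[1,1,1,1,1,1,1,1,1,1,1,1]'

```text
t: 24.05
tcp_pos: [610.5, 150.9, 160.4]
tcp_rot: [-0.001, 0.706, 0.708, 0.0]
contact_force: [-0.6, 0.3, -4.5]
width: 57.2
```

>>> play_rows --xyz '[[0,0,0],[0,0,2],[0,0,2],[0,0,1],[0,0,0.5],[0,0,0.35],[0,0,0],[0,0,0]]' --rot '[[0,0,0],[0,0,0],[0,0,0],[0,0,0],[0,0,0],[0,0,0],[0,0,0],[0,0,0]]' --jaw '[1,1,1,1,1,1,1,1]'

```text
t: 25.05
tcp_pos: [612.4, 147.8, 102.9]
tcp_rot: [0.0, 0.707, 0.707, 0.001]
contact_force: [0.6, 0.2, -3.6]
width: 57.3
```

>>> play_rows --xyz '[[0,0,0.13],[0,0,0],[0,0,0],[0,0,0],[0,0,0],[0,0,-3],[0,0,-5],[0,0,-5]]' --rot '[[0,0,0],[0,0,0],[0,0,0],[0,0,0],[0,0,0],[0,0,0],[0,0,0],[0,0,0]]' --jaw '[1,1,-1,-1,-1,-1,-1,-1]'

```text
t: 26.05
tcp_pos: [611.7, 147.7, 232.3]
tcp_rot: [-0.0, 0.707, 0.707, -0.0]
contact_force: [0.3, 0.3, 0.3]
width: 85.4
```

>>> play_rows --xyz '[[-4,-4,0],[-4,-4,0],[0,0,0],[0,0,0],[0,0,0],[0,0,0],[0,0,0],[0,0,0],[0,0,0],[0,0,0],[0,0,0]]' --rot '[[0,0,0],[0,0,0],[0,0,-0.1745],[0,0,-0.1745],[0,0,-0.1745],[0,0,-0.1745],[0,0,-0.1745],[0,0,-0.1745],[0,0,-0.1745],[0,0,-0.1745],[0,0,-0.1745]]' --jaw '[-1,-1,-1,-1,-1,-1,-1,-1,-1,-1,-1]'

```text
t: 27.42
tcp_pos: [532.0, 67.7, 231.2]
tcp_rot: [0.0, -0.002, 1.0, 0.0]
contact_force: [0.1, 0.4, -0.3]
width: 85.8
```

```bash
python3 - <<'E'
from h import *
s=sense();print(s['tcp_pos'],s['tcp_rot'],s['joints'])
im=camera('top');cv2.imwrite('pics/t6.png',im[:,:,::-1])
[print(j) for j in jars(im)]
hsv=cv2.cvtColor(im,cv2.COLOR_RGB2HSV)
m=(hsv[...,0]>22)&(hsv[...,0]<33)&(hsv[...,1]>150)&(hsv[...,2]>150)
for c in blobs(m,30):
    M=cv2.moments(c);print(cast('top',[(M['m10']/M['m00'],M['m01']/M['m00'])],24).round(1),cv2.contourArea(c))
cv2.imwrite('pics/t6c.png',cv2.resize(im[140:290,200:450,::-1],None,fx=3,fy=3))
E
```

```text
[531.95190793  67.70073656 231.18485381] [ 2.24353154e-04 -2.43387496e-03  9.99997013e-01  1.06479714e-05] [-0.29402825  0.28210182  0.17394527  1.55495691 -0.04987018  1.30843673
  1.46175819]
('honey', array([ 574.8, -157.9]), array([ 575.2, -158.8]), 10.9)
('jam', array([569.3, -86.2]), array([569.3, -86.2]), 9.8)
[[ 395.1 -385.2]] 89.5
[[ 402.3 -290.2]] 94.0
[[ 489.3 -393.5]] 91.5
[[ 493.2 -296. ]] 91.0
[[ 580.2 -397.4]] 89.0
[[ 586.6 -304.5]] 90.0
```

View pics/t6c.png

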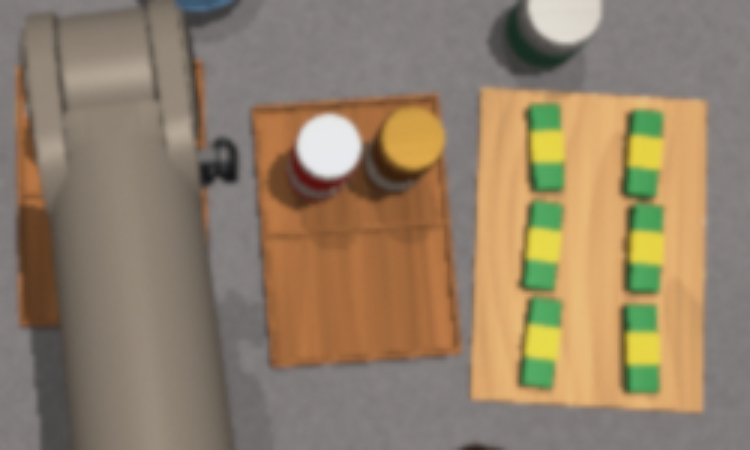

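>>> play_rows --xyz '[[1.9,-5.1,0],[1.9,-5.1,0],[1.9,-5.1,0],[1.9,-5.1,0],[1.9,-5.1,0],[1.9,-5.1,0],[1.6,-5.2,0],[0,0,0],[0,0,0],[0,0,0]]' --rot '[[0,0,0],[0,0,0],[0,0,0],[0,0,0],[0,0,0],[0,0,0],[0,0,0],[0,0,0],[0,0,0],[0,0,0]]' --jaw '[-1,-1,-1,-1,-1,-1,-1,-1,-1,-1]'

```text
t: 28.72
tcp_pos: [402.6, -288.4, 230.9]
tcp_rot: [0.0, -0.001, 1.0, 0.0]
contact_force: [0.2, 0.1, -0.4]
width: 85.4
```

```bash
python3 - <<'E'
from h import *
s=sense();print(s['tcp_pos'],s['tcp_rot'],s['joints'].round(2))
im=camera('wrist');cv2.imwrite('pics/w7.png',im[:,:,::-1])
hsv=cv2.cvtColor(im,cv2.COLOR_RGB2HSV)
for u,v in ((280,150),(250,100)): print(hsv[v,u])
for b in bars(im,'wrist',24,800): print(b)
im=camera('top');[print(j) for j in jars(im)]
E
```

```text
[ 402.60620322 -288.3798496   230.91261384] [ 1.62357619e-04 -9.27228891e-04  9.99999447e-01  4.69450638e-04] [ 0.22  0.21  0.44  1.67 -0.09  1.29  2.25]
[ 65 129 160]
[ 10   7 106]
(582.6, -305.7, 87, 30, -0.1)
(577.8, -396.3, 84, 31, -8.9)
(490.9, -297.3, 88, 30, -9.3)
(486.3, -392.3, 88, 32, -5.8)
(402.0, -291.5, 87, 30, -9.7)
(393.0, -383.9, 84, 34, -1.8)
('honey', array([ 574.6, -157.8]), array([ 574.7, -158.8]), 11.0)
('honey', array([612.6,  67.6]), array([611.6,  67.5]), 11.0)
('jam', array([569.2, -86.3]), array([568.8, -86.3]), 9.9)
('jam', array([609.9, 146.2]), array([609.1, 145.9]), 9.9)
('jam', array([ 680.3, -291.5]), array([ 685.6, -293.1]), 10.8)
```

View pics/w7.png

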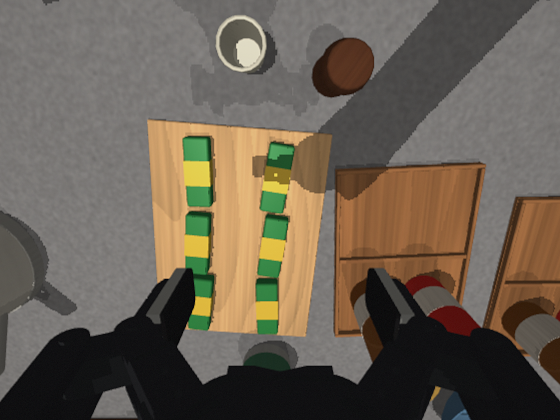

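>>> play_rows --xyz '[[0,-0.3,0],[0,0,5],[0,0,5],[0,0,5],[0,0,4],[0,0,2],[0,0,1],[0,0,0],[0,0,0],[0,0,0],[0,0,0],[0,0,0]]' --rot '[[0,0,0.15],[0,0,0],[0,0,0],[0,0,0],[0,0,0],[0,0,0],[0,0,0],[0,0,0],[0,0,0],[0,0,0],[0,0,0],[0,0,0]]' --jaw '[-1,-1,-1,-1,-1,-1,-1,-1,1,1,1,1]'

```text
t: 30.32
tcp_pos: [402.3, -293.6, 11.8]
tcp_rot: [0.001, 0.075, 0.997, -0.0]
contact_force: [-0.0, -0.5, 3.2]
width: 29.1
```

>>> play_rows --xyz '[[0,0,-3],[0,0,-3],[0,0,0],[-1.4,3.2,0],[-1.5,3.6,0],[-1.5,3.6,0],[-1.4,2.8,0],[0,0,0],[0,0,0],[0,0,3],[0,0,1.5],[0,0,0.5]]' --rot '[[0,0,0],[0,0,-0.1],[0,0,-0.1],[0,0,0],[0,0,0],[0,0,0],[0,0,0],[0,0,0],[0,0,0],[0,0,0],[0,0,0],[0,0,0]]' --jaw '[1,1,1,1,1,1,1,1,1,1,1,1]'

```text
t: 31.82
tcp_pos: [451.8, -159.1, 20.0]
tcp_rot: [-0.001, -0.024, 1.0, 0.0]
contact_force: [0.4, 0.1, -0.7]
width: 28.8
```

```bash
python3 - <<'E'
from h import *
s=sense();print(s['tcp_pos'],s['tcp_rot'],s['width'])
im=camera('wrist');cv2.imwrite('pics/w8.png',im[:,:,::-1])
E
```

```text
[ 451.76750319 -159.13455709   20.04019135] [-1.18203714e-03 -2.37535366e-02  9.99717140e-01  1.06335910e-04] 28.767022218793244
```

View pics/w8.png

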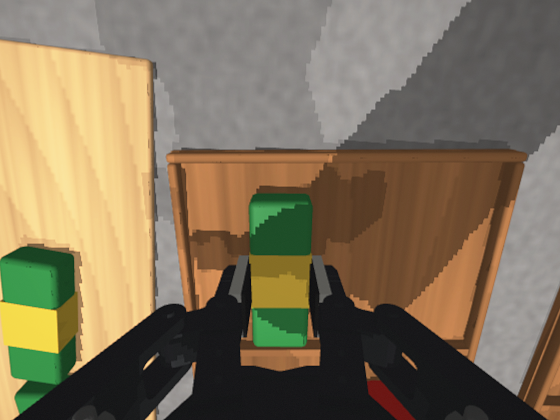

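>>> play_rows --xyz '[[0,0,0.5],[0,0,0.4],[0,0,0],[0,0,0],[0,0,0],[0,0,-3],[0,0,-5]]' --rot '[[0,0,0],[0,0,0],[0,0,0],[0,0,0],[0,0,0],[0,0,0],[0,0,0]]' --jaw '[1,1,1,-0.4,-0.4,-0.4,-0.4]'

```text
t: 32.75
tcp_pos: [451.4, -157.8, 91.5]
tcp_rot: [-0.002, -0.025, 1.0, 0.001]
contact_force: [1.2, 0.7, -0.4]
width: 60.2
```

>>> play_rows --xyz '[[0,0,-4],[-0.8,-3.5,-2],[-0.8,-3.5,0],[-0.8,-3.5,0],[-0.8,-3.5,0],[0,0,0],[0,0,0],[0,0,0]]' --rot '[[0,0,0],[0,0,0],[0,0,0],[0,0,0],[0,0,0],[0,0,0.1],[0,0,0.1],[0,0,0]]' --jaw '[-1,-1,-1,-1,-1,-1,-1,-1]'

```text
t: 33.75
tcp_pos: [491.9, -296.6, 151.9]
tcp_rot: [-0.0, 0.075, 0.997, -0.0]
contact_force: [-0.7, -1.1, -0.8]
width: 85.5
```

```bash
cat > look.py <<'E'
from h import *
import sys
s=sense();n=s['tcp_rot'];print(s['t'],s['tcp_pos'].round(1),s['width'],'tool y az',round(2*np.degrees(np.arctan2(n[2],n[1]))-90,1))
im=camera('wrist');cv2.imwrite(f'pics/w{sys.argv[1]}.png',im[:,:,::-1])
for b in bars(im,'wrist',24,800): print(b)
E
python3 look.py 9
```

```text
33.75 [ 491.9 -296.6  151.9] 85.4816777196471 tool y az 81.4
(578.0, -394.9, 84, 33, -8.0)
(584.1, -304.7, 87, 30, 0.4)
(488.5, -391.8, 88, 38, -1.5)
(493.2, -297.4, 89, 30, -8.6)
(452.7, -161.2, 83, 36, 1.5)
(394.8, -383.0, 83, 35, -1.7)
```

View pics/w9.png

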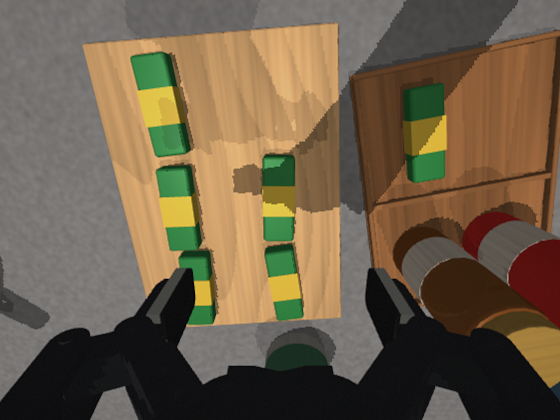

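>>> play_rows --xyz '[[0,0,5],[0,0,5],[0,0,3],[0,0,1.1],[0,0,0],[0,0,0],[0,0,0],[0,0,0],[0,0,0]]' --rot '[[0,0,0],[0,0,0],[0,0,0],[0,0,0],[0,0,0],[0,0,0],[0,0,0],[0,0,0],[0,0,0]]' --jaw '[-1,-1,-1,-1,-1,1,1,1,1]'

```text
t: 34.92
tcp_pos: [492.8, -297.1, 12.0]
tcp_rot: [0.001, 0.075, 0.997, -0.0]
contact_force: [-0.1, -0.1, 3.8]
width: 29.0
```

>>> play_rows --xyz '[[0,0,-4],[0,0,-6],[0,0,-6],[0,3.6,0],[-0.05,5.4,0],[-0.05,5.4,0],[-0.05,5.4,0],[-0.05,5.4,0],[-0.05,5.4,0],[0,4.6,0],[0,1.8,0],[0,0,0]]' --rot '[[0,0,0],[0,0,-0.08],[0,0,-0.08],[0,0,0],[0,0,0],[0,0,0],[0,0,0],[0,0,0],[0,0,0],[0,0,0],[0,0,0],[0,0,0]]' --jaw '[1,1,1,1,1,1,1,1,1,1,1,1]'

```text
t: 36.42
tcp_pos: [490.4, 75.3, 170.7]
tcp_rot: [-0.0, -0.007, 1.0, 0.0]
contact_force: [-0.3, -0.2, -0.2]
width: 28.7
```

```bash
python3 look.py 10
```

```text
36.425 [490.4  75.3 170.7] 28.6748209609802 tool y az 90.8
(586.7, 74.6, 190, 66, 0.5)
(452.1, -153.1, 83, 42, 1.6)
```

View pics/w10.png

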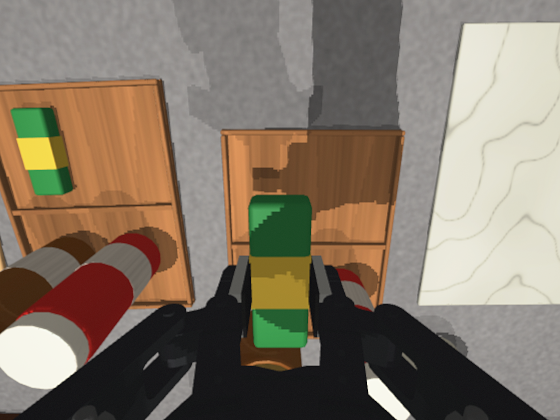

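>>> play_rows --xyz '[[0,0,5],[0,0,5],[0,0,4],[0,0,1.4],[0,0,0.5],[0,0,0],[0,0,0],[0,0,0],[0,0,-3],[0,0,-5]]' --rot '[[0,0,0],[0,0,0],[0,0,0],[0,0,0],[0,0,0],[0,0,0],[0,0,0],[0,0,0],[0,0,0],[0,0,0]]' --jaw '[1,1,1,1,1,1,-0.4,-0.4,-0.4,-0.4]'

```text
t: 37.72
tcp_pos: [489.4, 73.2, 91.9]
tcp_rot: [-0.002, -0.005, 1.0, -0.0]
contact_force: [1.1, -0.4, -0.4]
width: 59.6
```

```bash
python3 look.py 11
```

```text
37.725 [489.4  73.2  91.9] 59.604411429393075 tool y az 90.6
(502.6, 75.0, 90, 31, 0.4)
```

View pics/w11.png

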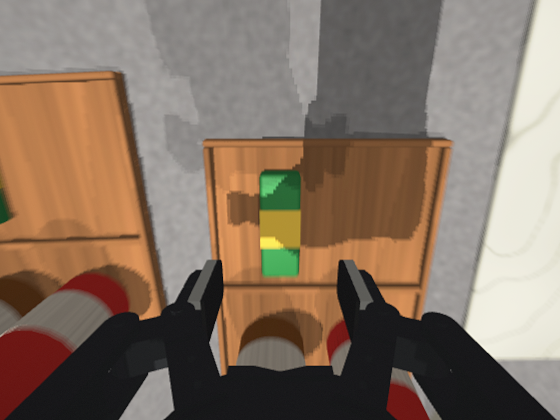

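```bash
python3 - <<'E'
from h import *
im=camera('top')[:,:,::-1]
print(cast('top',[(387,146)],105))
cv2.imwrite('pics/t12.png',cv2.resize(im[120:180,350:450],None,fx=8,fy=8))
E
```

```text
[[ 689.45192707 -304.31996678]]
```

View pics/t12.png

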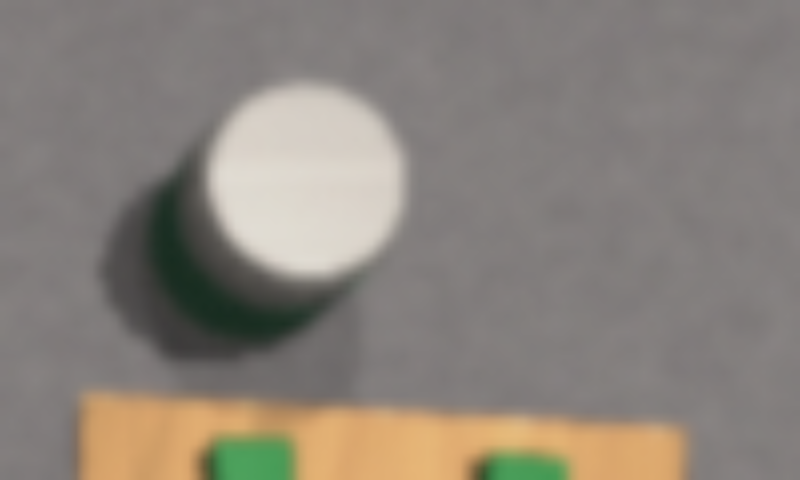

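>>> play_rows --xyz '[[0,0,-5],[0,0,-5],[-1.0,-4.7,0],[-1.0,-4.7,0],[-1.0,-4.7,0],[-1.0,-4.7,0],[-1.0,-4.7,0],[-1.0,-4.7,0],[-1.0,-4.7,0],[-0.95,-5.0,0],[0,0,0],[0,0,0]]' --rot '[[0,0,0],[0,0,0],[0,0,0],[0,0,0],[0,0,0],[0,0,0],[0,0,0],[0,0,0],[0,0,0],[0,0,0],[0,0,0],[0,0,0]]' --jaw '[-1,-1,-1,-1,-1,-1,-1,-1,-1,-1,-1,-1]'

```text
t: 39.33
tcp_pos: [574.0, -304.3, 191.6]
tcp_rot: [-0.0, -0.005, 1.0, 0.001]
contact_force: [0.1, 0.2, 0.6]
width: 85.2
```

```bash
python3 look.py 13
```

```text
39.325 [ 574.  -304.3  191.6] 85.23102142192181 tool y az 90.5
(586.0, -304.0, 82, 30, 0.2)
(578.5, -395.1, 86, 33, -7.5)
(489.8, -391.5, 83, 34, -6.1)
(453.9, -159.9, 83, 36, 2.1)
(421.2, -382.9, 37, 33, -1.5)
```

View pics/w13.png

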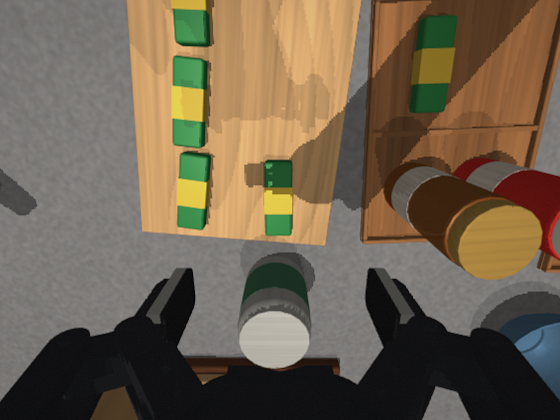

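>>> play_rows --xyz '[[0,0,5],[0,0,5],[0,0,5],[0,0,2.2],[0,0,0.8],[0,0,0],[0,0,0],[0,0,0],[0,0,0],[0,0,0]]' --rot '[[0,0,0],[0,0,0],[0,0,0],[0,0,0],[0,0,0],[0,0,0],[0,0,0],[0,0,0],[0,0,0],[0,0,0]]' --jaw '[-1,-1,-1,-1,-1,-1,1,1,1,1]'

```text
t: 40.62
tcp_pos: [574.6, -305.3, 12.9]
tcp_rot: [0.001, -0.005, 1.0, -0.0]
contact_force: [0.2, 0.1, 3.8]
width: 28.9
```

>>> play_rows --xyz '[[0,0,-4],[0,0,-6],[0,0,-6],[2.4,4,0],[2.6,4.7,0],[2.6,4.7,0],[2.6,4.7,0],[2.35,4.16,0],[0,0,0],[0,0,0]]' --rot '[[0,0,0],[0,0,-0.02],[0,0,-0.02],[0,0,0],[0,0,0],[0,0,0],[0,0,0],[0,0,0],[0,0,0],[0,0,0]]' --jaw '[1,1,1,1,1,1,1,1,1,1]'

```text
t: 41.88
tcp_pos: [438.0, -89.3, 172.3]
tcp_rot: [0.0, -0.025, 1.0, -0.0]
contact_force: [0.2, 0.7, -0.9]
width: 28.7
```

```bash
python3 look.py 14
```

```text
41.875 [438.  -89.3 172.3] 28.70674095414835 tool y az 92.8
(559.7, -83.8, 193, 66, 2.7)
(490.7, 69.0, 87, 37, 1.1)
(536.0, -374.7, 175, 32, -14.1)
(451.2, -156.6, 85, 33, 2.0)
```

View pics/w14.png

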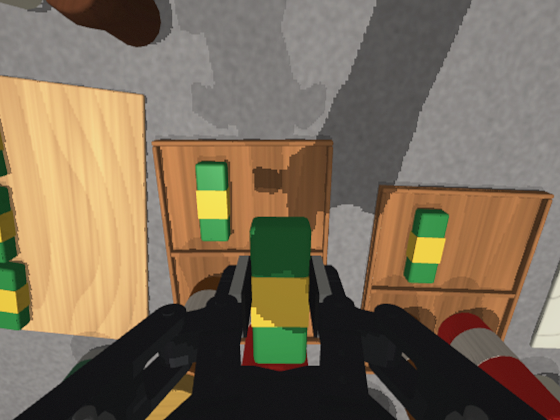

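>>> play_rows --xyz '[[0,0,5],[0,0,5],[0,0,4],[0,0,1.5],[0,0,0.5],[0,0,0],[0,0,0],[0,0,0],[0,0,-3],[0,0,-5],[0,0,-5],[0,0,-5]]' --rot '[[0,0,0],[0,0,0],[0,0,0],[0,0,0],[0,0,0],[0,0,0],[0,0,0],[0,0,0],[0,0,0],[0,0,0],[0,0,0],[0,0,0]]' --jaw '[1,1,1,1,1,1,-0.4,-0.4,-0.4,-0.4,-0.4,-0.4]'

```text
t: 43.42
tcp_pos: [437.6, -88.7, 194.2]
tcp_rot: [0.001, -0.025, 1.0, 0.0]
contact_force: [0.6, -0.5, 0.8]
width: 59.8
```

>>> play_rows --xyz '[[-1.98,-5.2,0],[-1.98,-5.2,0],[-1.98,-5.2,0],[-1.98,-5.2,0],[-1.98,-5.2,0],[-1.98,-5.2,0],[0,0,0],[0,0,0],[0,0,0],[0,0,0]]' --rot '[[0,0,0],[0,0,0],[0,0,0],[0,0,0],[0,0,0],[0,0,0],[0,0,0.09],[0,0,0.09],[0,0,0],[0,0,0]]' --jaw '[-1,-1,-1,-1,-1,-1,-1,-1,-1,-1]'

```text
t: 44.68
tcp_pos: [571.9, -394.2, 192.3]
tcp_rot: [0.0, 0.064, 0.998, 0.0]
contact_force: [0.9, -0.9, -0.3]
width: 85.2
```

```bash
python3 look.py 15
```

```text
44.675 [ 571.9 -394.2  192.3] 85.15965330915118 tool y az 82.6
(578.1, -398.0, 85, 30, -7.0)
(489.0, -394.4, 83, 30, -6.3)
(461.3, -163.8, 69, 40, 2.1)
(418.6, -386.0, 41, 30, -2.3)
```

View pics/w15.png

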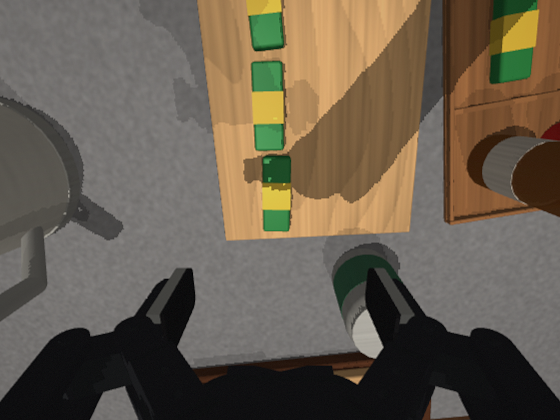

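>>> play_rows --xyz '[[0,-0.3,5],[0,0,5],[0,0,5],[0,0,2.2],[0,0,0.8],[0,0,0],[0,0,0],[0,0,0],[0,0,0],[0,0,0]]' --rot '[[0,0,0],[0,0,0],[0,0,0],[0,0,0],[0,0,0],[0,0,0],[0,0,0],[0,0,0],[0,0,0],[0,0,0]]' --jaw '[-1,-1,-1,-1,-1,-1,1,1,1,1]'

```text
t: 45.98
tcp_pos: [571.9, -397.9, 13.0]
tcp_rot: [0.001, 0.065, 0.998, -0.0]
contact_force: [0.2, 0.4, 3.8]
width: 29.1
```

>>> play_rows --xyz '[[0,0,-5],[0,0,-6],[0,0,-6.5],[0.7,4.7,0],[0.85,5.4,0],[0.85,5.4,0],[0.85,5.4,0],[0.85,5.4,0],[0.85,5.4,0],[0.85,5.4,0],[0.85,5.4,0],[0.85,5.4,0]]' --rot '[[0,0,0],[0,0,-0.07],[0,0,-0.07],[0,0,0],[0,0,0],[0,0,0],[0,0,0],[0,0,0],[0,0,0],[0,0,0],[0,0,0],[0,0,0]]' --jaw '[1,1,1,1,1,1,1,1,1,1,1,1]'

```text
t: 47.48
tcp_pos: [491.2, 82.5, 184.6]
tcp_rot: [0.0, -0.005, 1.0, 0.0]
contact_force: [0.5, 0.2, -0.9]
width: 28.9
```

>>> play_rows --xyz '[[0.5,4.3,0],[0.2,2,0],[0,0,0],[0,0,0],[0,0,0]]' --rot '[[0,0,0],[0,0,0],[0,0,0],[0,0,0],[0,0,0]]' --jaw '[1,1,1,1,1]'

```text
t: 48.1
tcp_pos: [484.6, 141.7, 184.5]
tcp_rot: [0.0, -0.003, 1.0, -0.0]
contact_force: [0.9, 0.8, -1.1]
width: 29.1
```

```bash
python3 look.py 16
```

```text
48.1 [484.6 141.7 184.5] 29.09373880352149 tool y az 90.3
(606.6, 143.6, 195, 71, -1.0)
(491.1, 75.9, 84, 33, 0.7)
(451.0, -80.8, 84, 41, 2.2)
```

View pics/w16.png

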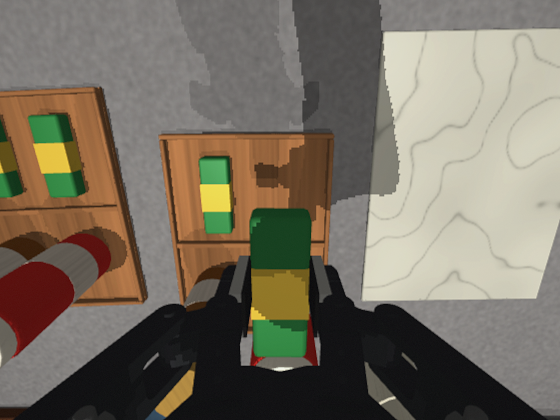

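>>> play_rows --xyz '[[0.3,0.1,5],[0,0,5],[0,0,4.5],[0,0,2],[0,0,0.8],[0,0,0],[0,0,0],[0,0,0],[0,0,-3],[0,0,-5],[0,0,-5],[0,0,-5]]' --rot '[[0,0,0],[0,0,0],[0,0,0],[0,0,0],[0,0,0],[0,0,0],[0,0,0],[0,0,0],[0,0,0],[0,0,0],[0,0,0],[0,0,0]]' --jaw '[1,1,1,1,1,1,-0.4,-0.4,-0.4,-0.4,-0.4,-0.4]'

```text
t: 49.65
tcp_pos: [481.2, 144.6, 193.4]
tcp_rot: [0.0, -0.005, 1.0, 0.0]
contact_force: [0.8, 0.5, -0.8]
width: 60.2
```

```bash
python3 look.py 17; python3 - <<'E'
from h import *
im=camera('top');cv2.imwrite('pics/t17.png',im[:,:,::-1])
E
```

```text
49.65 [481.2 144.6 193.4] 60.236206397458595 tool y az 90.5
(501.2, 75.6, 88, 33, 0.2)
(498.5, 147.3, 88, 31, 0.5)
(459.5, -85.2, 86, 40, 1.6)
```

View pics/w17.png

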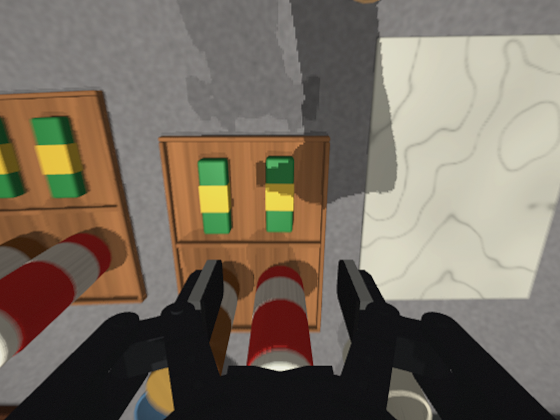

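View pics/t17.png

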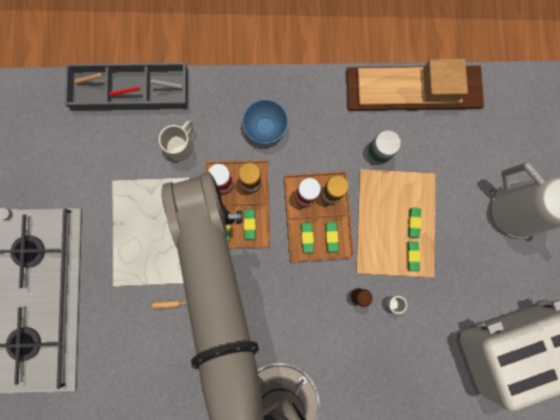

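>>> play_rows --xyz '[[-0.02,-5.38,0],[-0.02,-5.38,0],[-0.02,-5.38,0],[-0.02,-5.38,0],[-0.02,-5.38,0],[-0.02,-5.38,0],[-0.02,-5.38,0],[-0.02,-5.38,0],[-0.02,-5.38,0],[-0.02,-5.38,0],[0,0,0],[0,0,0]]' --rot '[[0,0,0],[0,0,0],[0,0,0],[0,0,0],[0,0,0],[0,0,0],[0,0,0],[0,0,0],[0,0,0],[0,0,0],[0,0,0.12],[0,0,0]]' --jaw '[-1,-1,-1,-1,-1,-1,-1,-1,-1,-1,-1,-1]'

```text
t: 51.25
tcp_pos: [487.8, -393.6, 190.5]
tcp_rot: [-0.001, 0.055, 0.998, 0.0]
contact_force: [-0.7, 1.0, 1.2]
width: 85.8
```

>>> play_rows --xyz '[[0,0,0],[0,0,0]]' --rot '[[0,0,0],[0,0,0]]' --jaw '[-1,-1]'

```text
t: 51.5
tcp_pos: [488.9, -392.0, 191.5]
tcp_rot: [0.0, 0.054, 0.999, 0.0]
contact_force: [-0.8, -1.1, -0.8]
width: 85.2
```

```bash
python3 look.py 18
```

```text
51.5 [ 488.9 -392.   191.5] 85.15367942728314 tool y az 83.8
(487.3, -394.5, 83, 30, -6.2)
(453.1, -164.1, 83, 39, 1.6)
(394.5, -385.4, 83, 30, -1.6)
```

View pics/w18.png

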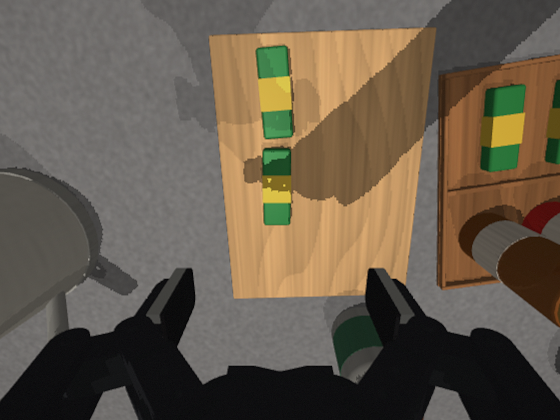

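>>> play_rows --xyz '[[0,-0.25,5],[0,0,5],[0,0,5],[0,0,2.2],[0,0,0.8],[0,0,0],[0,0,0],[0,0,0],[0,0,0],[0,0,0]]' --rot '[[0,0,0],[0,0,0],[0,0,0],[0,0,0],[0,0,0],[0,0,0],[0,0,0],[0,0,0],[0,0,0],[0,0,0]]' --jaw '[-1,-1,-1,-1,-1,-1,1,1,1,1]'

```text
t: 52.8
tcp_pos: [488.6, -396.3, 12.4]
tcp_rot: [0.001, 0.055, 0.998, -0.001]
contact_force: [0.3, -0.6, 3.1]
width: 28.7
```

>>> play_rows --xyz '[[0,0,-4],[0,0,-5],[0,0,-4],[0.47,4.2,0],[0.47,5,0],[0.47,5,0],[0.47,5,0],[0.47,4.68,0],[0,0,0],[0,0,0],[0,0,0]]' --rot '[[0,0,0],[0,0,-0.08],[0,0,-0.08],[0,0,0],[0,0,0],[0,0,0],[0,0,0],[0,0,0],[0,0,0],[0,0,0],[0,0,0]]' --jaw '[1,1,1,1,1,1,1,1,1,1,1]'

```text
t: 54.18
tcp_pos: [452.7, -160.2, 141.6]
tcp_rot: [0.0, -0.023, 1.0, -0.001]
contact_force: [-0.1, 0.2, -0.6]
width: 28.9
```

```bash
python3 look.py 19
```

```text
54.175 [ 452.7 -160.2  141.6] 28.88062017900778 tool y az 92.7
(491.1, 66.8, 86, 43, 0.8)
(450.3, -90.0, 85, 33, 2.3)
(512.6, -156.3, 205, 60, 2.6)
(395.8, -375.8, 85, 39, -14.1)
```

View pics/w19.png

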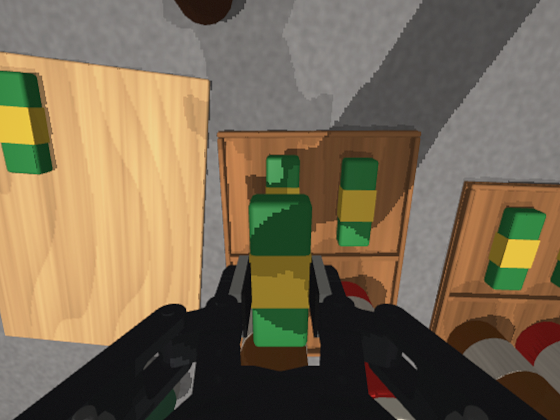

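>>> play_rows --xyz '[[0,0,4],[0,0,4],[0,0,2],[0,0,0.8],[0,0,0.35],[0,0,0],[0,0,0]]' --rot '[[0,0,0],[0,0,0],[0,0,0],[0,0,0],[0,0,0],[0,0,0],[0,0,0]]' --jaw '[1,1,1,1,1,1,1]'

```text
t: 55.1
tcp_pos: [453.6, -158.7, 30.8]
tcp_rot: [0.001, -0.025, 1.0, -0.0]
contact_force: [0.1, 1.0, -0.1]
width: 28.8
```

>>> play_rows --xyz '[[0,0,0.1],[0,0,0],[0,0,0],[0,0,0],[0,0,-3],[0,0,-5],[0,0,-4],[0,0,-4]]' --rot '[[0,0,0],[0,0,0],[0,0,0],[0,0,0],[0,0,0],[0,0,0],[0,0,0],[0,0,0]]' --jaw '[1,1,-0.4,-0.4,-0.4,-0.4,-0.4,-0.4]'

```text
t: 56.1
tcp_pos: [452.6, -158.4, 190.4]
tcp_rot: [0.0, -0.025, 1.0, 0.0]
contact_force: [0.5, -0.3, -0.7]
width: 59.7
```

```bash
python3 look.py 20
```

```text
56.1 [ 452.6 -158.4  190.4] 59.74964510423541 tool y az 92.8
(496.4, 142.0, 89, 44, -0.2)
(499.7, 71.1, 88, 40, 1.1)
(457.4, -89.9, 86, 33, 2.3)
(462.8, -159.0, 95, 32, 2.6)
(400.1, -386.7, 85, 40, -2.2)
```

View pics/w20.png

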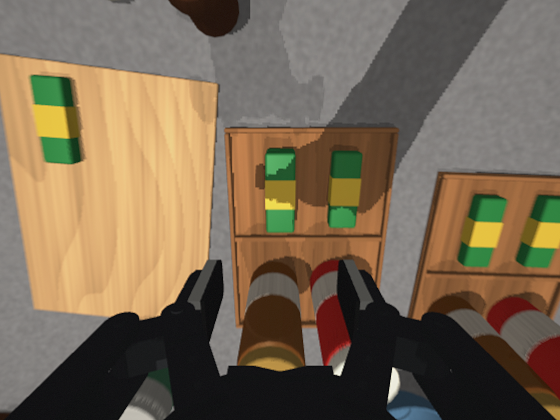

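>>> play_rows --xyz '[[1.4,-4.4,0],[1.4,-4.5,0],[1.4,-4.5,0],[1.4,-4.5,0],[1.35,-4.43,0],[0,0,0],[0,0,0],[0,0,0]]' --rot '[[0,0,0],[0,0,0],[0,0,0],[0,0,0],[0,0,0],[0,0,0.08],[0,0,0],[0,0,0]]' --jaw '[-1,-1,-1,-1,-1,-1,-1,-1]'

```text
t: 57.15
tcp_pos: [394.9, -383.9, 188.7]
tcp_rot: [-0.0, 0.014, 1.0, 0.0]
contact_force: [-0.7, 0.7, -0.2]
width: 85.4
```

```bash
python3 look.py 21
```

```text
57.15 [ 394.9 -383.9  188.7] 85.38316886241522 tool y az 88.4
(460.6, -175.1, 102, 66, 1.8)
(451.4, -97.5, 85, 41, 5.5)
(392.5, -385.8, 84, 30, -1.0)
```

View pics/w21.png

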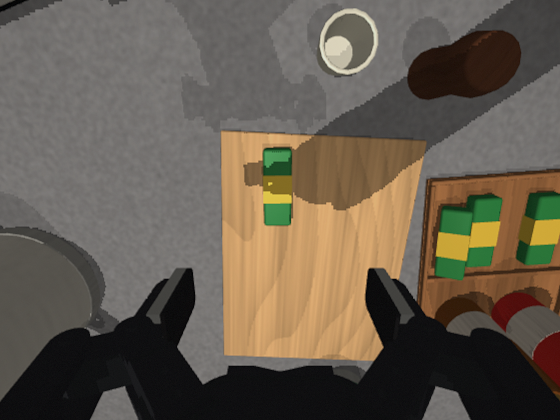

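```bash
python3 - <<'E'
from h import *
im=cv2.imread('pics/w21.png')
cv2.imwrite('pics/w21c.png',cv2.resize(im[160:320,400:560],None,fx=3.7,fy=3.7))
im=camera('scene')[:,:,::-1];cv2.imwrite('pics/s22.png',cv2.resize(im[150:300,180:380],None,fx=4,fy=4))
im=camera('top')[:,:,::-1];cv2.imwrite('pics/t22.png',cv2.resize(im[150:280,200:370],None,fx=4,fy=4))
E
```

```text
(no output)
```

View pics/w21c.png

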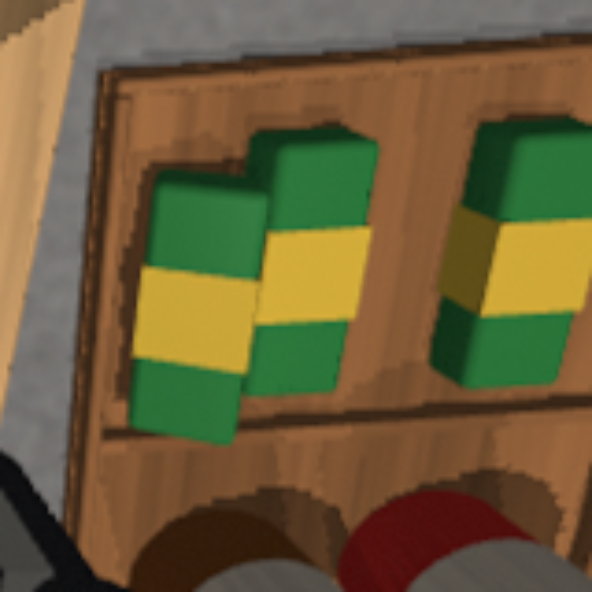

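View pics/s22.png

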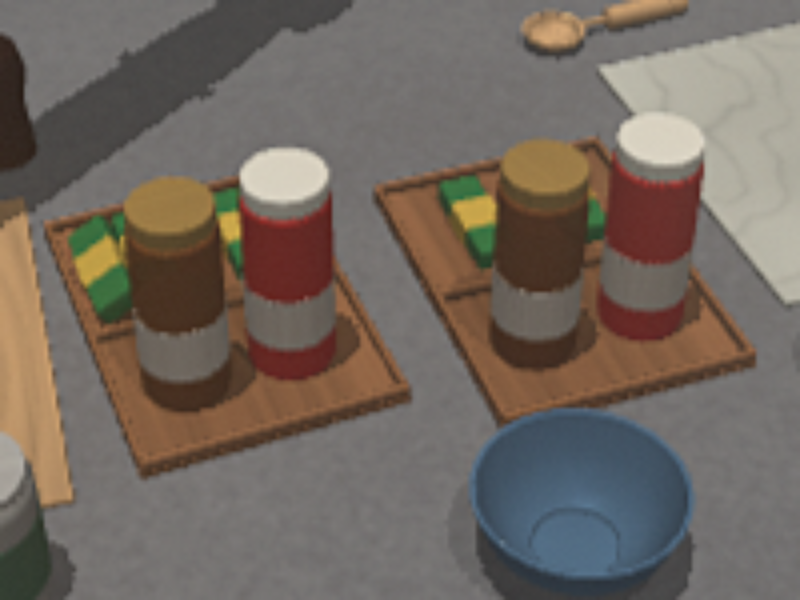

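View pics/t22.png

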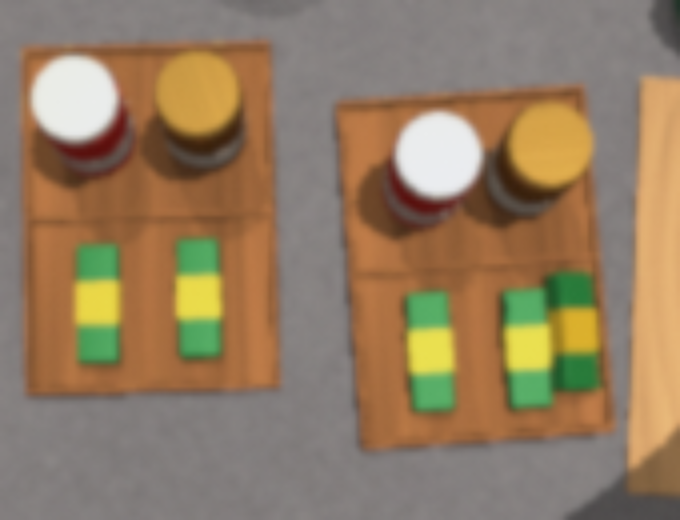

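The last bar lies at (278,187) in the wrist view. In the right tray, the stacked bar has been knocked off its pile and now leans between the pile and the outer wall. I'll deal the last bar first, then mend that.

>>> play_rows --xyz '[[0.1,-0.2,5],[0,0,5],[0,0,5],[0,0,2.0],[0,0,0.75],[0,0,0],[0,0,0],[0,0,0],[0,0,0],[0,0,0]]' --rot '[[0,0,0],[0,0,0],[0,0,0],[0,0,0],[0,0,0],[0,0,0],[0,0,0],[0,0,0],[0,0,0],[0,0,0]]' --jaw '[-1,-1,-1,-1,-1,-1,1,1,1,1]'

```text
t: 58.55
tcp_pos: [393.8, -387.4, 12.3]
tcp_rot: [0.001, 0.015, 1.0, -0.001]
contact_force: [-0.5, -0.5, 3.7]
width: 29.0
```

>>> play_rows --xyz '[[0,0,-4],[0,0,-6],[0,0,-5],[-0.9,4.4,0],[-1.2,5.4,0],[-1.2,5.4,0],[-1.2,5.4,0],[-1.2,5.4,0],[-1.2,5.4,0],[-1.2,5.4,0],[-1.2,5.4,0],[-0.88,3.9,0]]' --rot '[[0,0,0],[0,0,-0.02],[0,0,-0.02],[0,0,0],[0,0,0],[0,0,0],[0,0,0],[0,0,0],[0,0,0],[0,0,0],[0,0,0],[0,0,0]]' --jaw '[1,1,1,1,1,1,1,1,1,1,1,1]'

```text
t: 60.05
tcp_pos: [490.6, 78.2, 161.3]
tcp_rot: [-0.0, -0.006, 1.0, 0.0]
contact_force: [0.9, -1.0, 0.5]
width: 29.0
```

>>> play_rows --xyz '[[0,0,0],[0,0,0],[0,0,0]]' --rot '[[0,0,0],[0,0,0],[0,0,0]]' --jaw '[1,1,1]'

```text
t: 60.42
tcp_pos: [490.6, 73.3, 161.5]
tcp_rot: [-0.0, -0.003, 1.0, -0.0]
contact_force: [0.1, -0.6, -0.9]
width: 28.7
```

```bash
python3 look.py 23
```

```text
60.425 [490.6  73.3 161.5] 28.740903543983332 tool y az 90.4
(561.4, 74.7, 224, 64, 0.7)
(488.4, 143.5, 85, 33, 0.4)
(459.2, -164.1, 97, 73, 0.3)
(451.3, -83.0, 83, 39, 1.9)
```

View pics/w23.png

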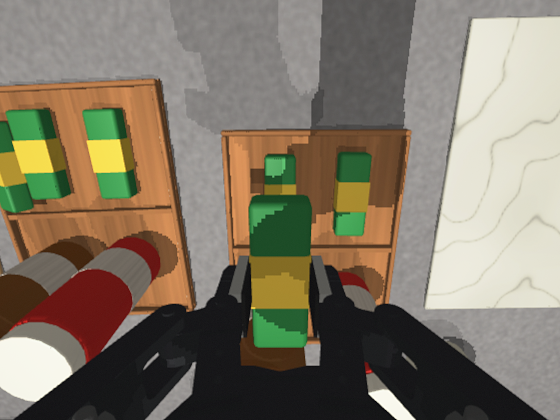

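>>> play_rows --xyz '[[0,0,5],[0,0,4],[0,0,2.8],[0,0,0.9],[0,0,0.45],[0,0,0.05],[0,0,0],[0,0,0],[0,0,0],[0,0,-3],[0,0,-5],[0,0,-5]]' --rot '[[0,0,0],[0,0,0],[0,0,0],[0,0,0],[0,0,0],[0,0,0],[0,0,0],[0,0,0],[0,0,0],[0,0,0],[0,0,0],[0,0,0]]' --jaw '[1,1,1,1,1,1,1,-0.4,-0.4,-0.4,-0.4,-0.4]'

```text
t: 61.98
tcp_pos: [490.5, 75.1, 160.9]
tcp_rot: [-0.0, -0.005, 1.0, -0.0]
contact_force: [0.7, 0.6, -0.7]
width: 60.0
```

>>> play_rows --xyz '[[0.2,-5.4,0],[0.2,-5.4,0],[0.2,-5.4,0],[0.2,-5.4,0],[0.2,-5.4,0],[0,0,0],[0,0,0],[0,0,0]]' --rot '[[0,0,0],[0,0,0],[0,0,0],[0,0,0],[0,0,0],[0,0,0],[0,0,0],[0,0,0]]' --jaw '[-1,-1,-1,-1,-1,-1,-1,-1]'

```text
t: 62.98
tcp_pos: [483.8, -192.8, 159.3]
tcp_rot: [-0.0, -0.006, 1.0, 0.001]
contact_force: [0.5, -0.9, -0.3]
width: 85.2
```

```bash
python3 look.py 24; python3 - <<'E'
from h import *
im=camera('top')[:,:,::-1];cv2.imwrite('pics/t24.png',im)
im=camera('scene')[:,:,::-1];cv2.imwrite('pics/s24.png',cv2.resize(im[150:300,180:380],None,fx=4,fy=4))
E
```

```text
62.975 [ 483.8 -192.8  159.3] 85.18047710093713 tool y az 90.7
(500.9, 64.2, 99, 38, 17.4)
(451.8, -90.8, 83, 34, 2.2)
(459.6, -173.6, 97, 64, 1.9)
```

View pics/w24.png

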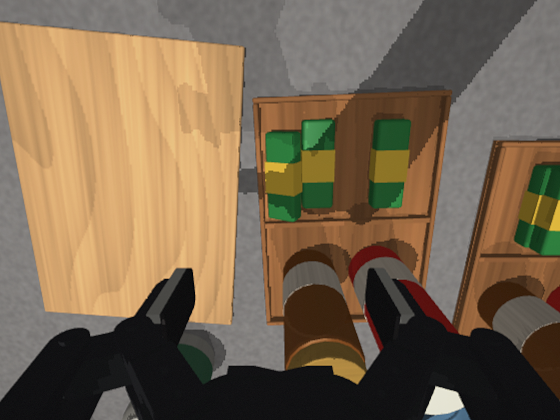

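View pics/s24.png

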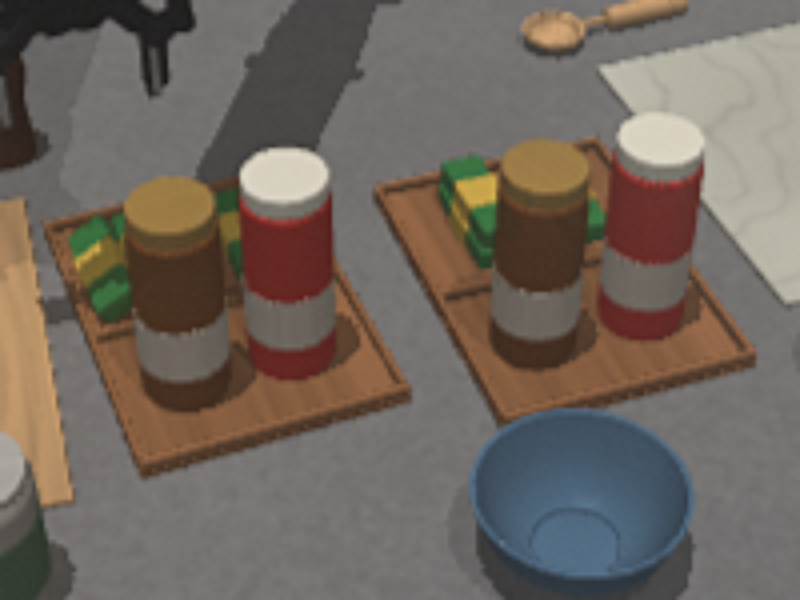

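```bash
python3 - <<'E'
from h import *
im=cv2.imread('pics/w24.png');cv2.imwrite('pics/w24c.png',cv2.resize(im[80:240,240:460],None,fx=3.6,fy=3.6,interpolation=cv2.INTER_CUBIC))
im=cv2.imread('pics/t24.png');cv2.imwrite('pics/t24c.png',cv2.resize(im[210:270,280:380],None,fx=8,fy=8,interpolation=cv2.INTER_CUBIC))
im=cv2.imread('pics/s24.png');cv2.imwrite('pics/s24c.png',cv2.resize(im[200:340,30:180],None,fx=4,fy=4,interpolation=cv2.INTER_CUBIC))
E
```

```text
(no output)
```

View pics/w24c.png

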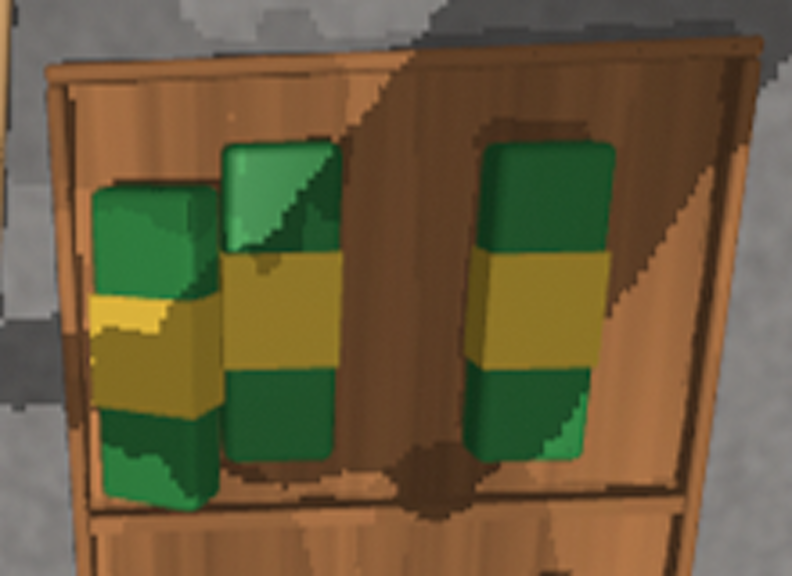

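View pics/t24c.png

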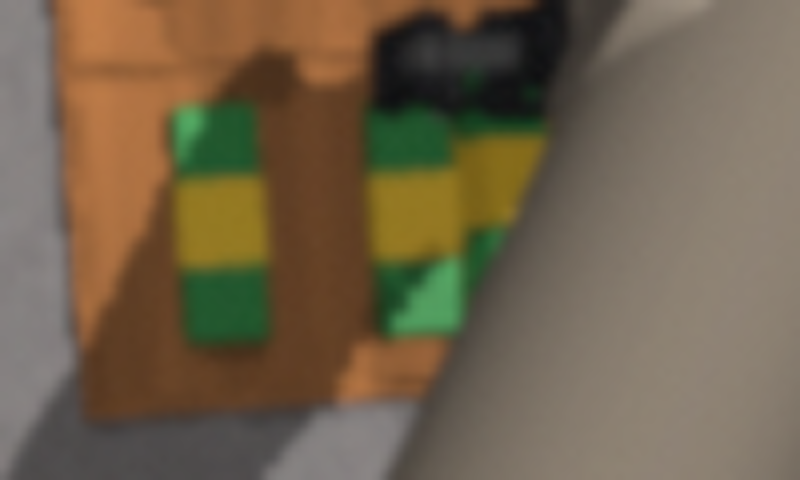

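View pics/s24c.png

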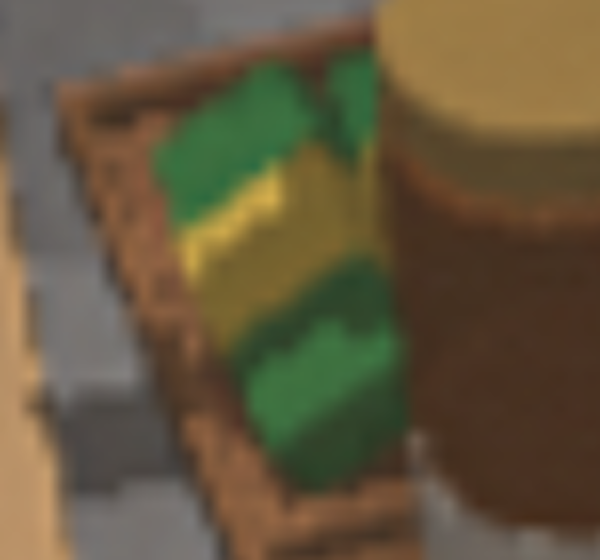

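```bash
python3 - <<'E'
from h import *
for z,l in ((23,'outer top'),(32,'inner top')):
    print(l,cast('wrist',[(240+92/3.6,80+350/3.6),(240+200/3.6,80+350/3.6),(240+222/3.6,80+350/3.6)],z).round(1))
print('A',cast('wrist',[(240+222/3.6,80+310/3.6),(240+342/3.6,80+310/3.6)],23).round(1))
print('wall',cast('wrist',[(240+68/3.6,80+350/3.6)],14).round(1))
print('ends',cast('wrist',[(240+155/3.6,80+185/3.6),(240+155/3.6,80+505/3.6)],25).round(1))
E
```

```text
outer top [[ 464.2 -206.1]
 [ 463.9 -177.7]
 [ 463.9 -171.9]]
inner top [[ 462.2 -205.7]
 [ 461.9 -178.2]
 [ 461.8 -172.6]]
A [[ 453.3 -172.3]
 [ 453.  -141.1]]
wall [[ 466.4 -213. ]]
ends [[ 421.8 -190.1]
 [ 506.9 -188.9]]
```

>>> play_rows --xyz '[[2.1,0.7,0],[0,0,0],[0,0,5],[0,0,4],[0,0,2.2],[0,0,0.5],[0,0,0.3],[0,0,0]]' --rot '[[0,0,0],[0,0,0],[0,0,0],[0,0,0],[0,0,0],[0,0,0],[0,0,0],[0,0,0]]' --jaw '[1,1,1,1,1,1,1,1]'

```text
t: 64.12
tcp_pos: [463.3, -188.5, 40.4]
tcp_rot: [0.001, -0.005, 1.0, -0.0]
contact_force: [0.0, -0.6, 0.6]
width: -0.2
```

>>> play_rows --xyz '[[0,0,0.4],[0,0,0.4],[0,0,0.2],[0,0,0]]' --rot '[[0,0,0],[0,0,0],[0,0,0],[0,0,0]]' --jaw '[1,1,1,1]'

```text
t: 64.62
tcp_pos: [462.1, -188.1, 29.3]
tcp_rot: [-0.0, -0.005, 1.0, 0.0]
contact_force: [-0.1, 0.6, 0.0]
width: 0.4
```

>>> play_rows --xyz '[[0,0,0.2],[0,0,0.2],[0,0,0.1],[0,0,0]]' --rot '[[0,0,0],[0,0,0],[0,0,0],[0,0,0]]' --jaw '[1,1,1,1]'

```text
t: 65.12
tcp_pos: [462.2, -188.1, 24.4]
tcp_rot: [-0.0, -0.005, 1.0, 0.0]
contact_force: [0.6, 0.7, -1.3]
width: 0.1
```

```bash
python3 look.py 25
```

```text
65.125 [ 462.2 -188.1   24.4] 0.10151498947303568 tool y az 90.5
(448.7, -171.9, 81, 59, 2.3)
(449.8, -93.1, 86, 39, 2.1)
```

View pics/w25.png

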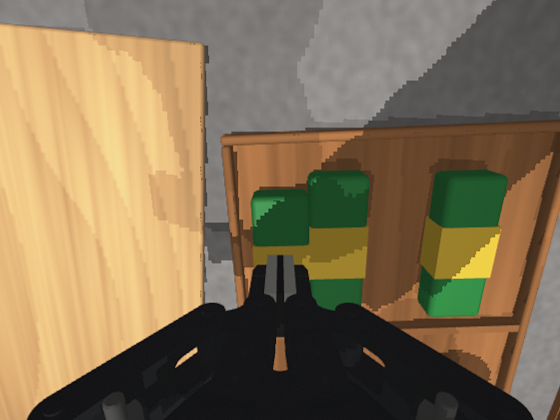

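>>> play_rows --xyz '[[0,0,0.15],[0,0,0.1],[0,0,0],[0,0,0]]' --rot '[[0,0,0],[0,0,0],[0,0,0],[0,0,0]]' --jaw '[1,1,1,1]'

```text
t: 65.68
tcp_pos: [462.5, -188.2, 23.1]
tcp_rot: [0.0, -0.005, 1.0, 0.0]
contact_force: [-2.3, 1.3, 9.1]
width: 0.2
```

>>> play_rows --xyz '[[0,0,-2],[0,0,-5],[0,0,-5],[-1,0,-3],[0,0,0],[0,0,0]]' --rot '[[0,0,0],[0,0,0],[0,0,0],[0,0,0],[0,0,0],[0,0,0]]' --jaw '[1,1,1,1,1,1]'

```text
t: 66.42
tcp_pos: [471.3, -187.6, 171.0]
tcp_rot: [-0.001, -0.005, 1.0, 0.0]
contact_force: [-0.8, 1.4, 0.2]
width: -0.1
```

```bash
python3 look.py 26;python3 - <<'E'
from h import *
im=cv2.imread('pics/w26.png');cv2.imwrite('pics/w26c.png',cv2.resize(im[80:240,200:460],None,fx=3,fy=3,interpolation=cv2.INTER_CUBIC))
im=camera('scene')[:,:,::-1];cv2.imwrite('pics/s26c.png',cv2.resize(im[195:240,185:240],None,fx=10,fy=10,interpolation=cv2.INTER_CUBIC))
E
```

```text
66.425 [ 471.3 -187.6  171. ] -0.12113415875646286 tool y az 90.5
(496.6, 76.2, 92, 62, 0.7)
(450.8, -90.5, 83, 34, 1.8)
(457.0, -171.3, 93, 59, 2.1)
```

View pics/w26c.png

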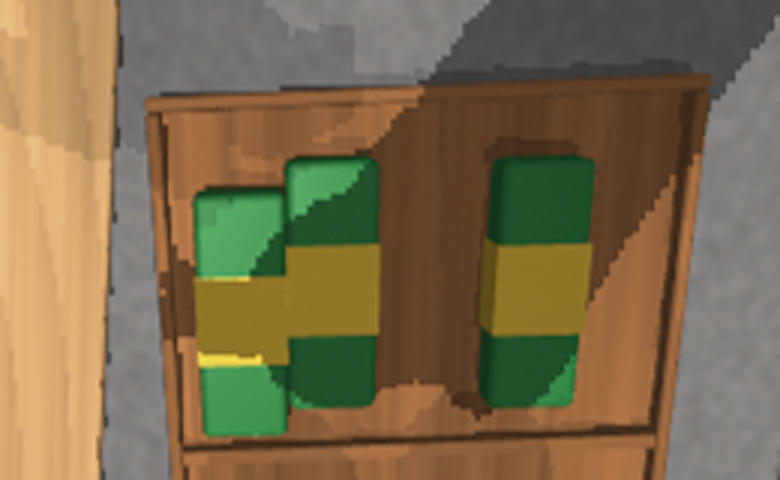

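View pics/s26c.png

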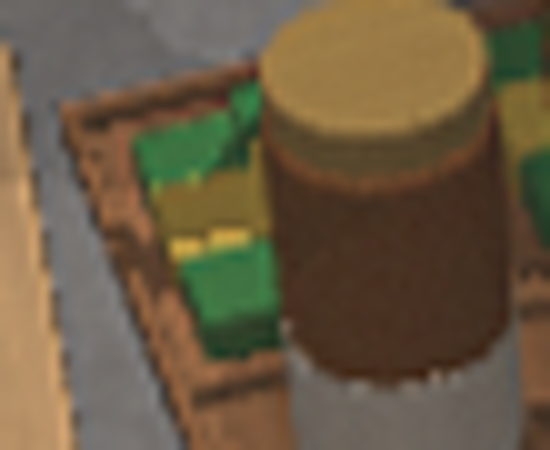

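```bash
python3 - <<'E'
from h import *
c=lambda x,y:(200+x/3,80+y/3)
p=cast('wrist',[c(195,195),c(287,195),c(203,437),c(287,437)],23);print(p.round(1),p.mean(0))
q=cast('wrist',[c(150,103),c(708,80),c(183,446),c(656,432)],14);print(q.round(1))
E
```

```text
[[ 422.1 -200.9]
 [ 421.8 -171.7]
 [ 504.5 -198.7]
 [ 504.3 -169.7]] [ 463.16406829 -185.25156977]
[[ 394.5 -215.3]
 [ 386.3  -39.7]
 [ 511.6 -206.3]
 [ 505.   -37.6]]
```

>>> play_rows --xyz '[[0,0,-5],[2,-4,-2],[2,-4,0],[2,-4,0],[1,-2,0],[0,0,0],[0,0,0]]' --rot '[[0,0,0],[0,0,0],[0,0,0],[0,0,0],[0,0,0],[0,0,0],[0,0,0]]' --jaw '[0,0,0,0,0,0,0]'

```text
t: 67.4
tcp_pos: [404.2, -326.9, 241.1]
tcp_rot: [-0.0, -0.006, 1.0, 0.001]
contact_force: [0.3, 0.7, -0.0]
width: 42.7
```

```bash
python3 - <<'E'
from h import *
im=camera('top');[print(j) for j in jars(im)]
hsv=cv2.cvtColor(im,cv2.COLOR_RGB2HSV)
m=(hsv[...,0]>22)&(hsv[...,0]<33)&(hsv[...,1]>150)&(hsv[...,2]>100)
for c in blobs(m,30):
    M=cv2.moments(c);print(cast('top',[(M['m10']/M['m00'],M['m01']/M['m00'])],23).round(1),cv2.contourArea(c))
cv2.imwrite('pics/tf.png',cv2.resize(im[130:330,100:450,::-1],None,fx=2.2,fy=2.2))
im=camera('scene');cv2.imwrite('pics/sf.png',cv2.resize(im[130:310,100:480,::-1],None,fx=2.1,fy=2.1))
E
```

```text
('honey', array([ 574.7, -157.8]), array([ 574.7, -158.8]), 11.0)
('honey', array([612.6,  67.5]), array([611.5,  67.5]), 11.1)
('jam', array([569.2, -86.3]), array([568.8, -86.3]), 9.9)
('jam', array([610. , 146.3]), array([609.1, 145.9]), 9.9)
('jam', array([ 677.6, -291.2]), array([ 681.7, -291.6]), 10.4)
[[451.7 -86.9]] 90.0
[[ 458.2 -170.2]] 193.0
[[490.1 144.8]] 93.0
[[494.  76.]] 101.5
```

View pics/tf.png

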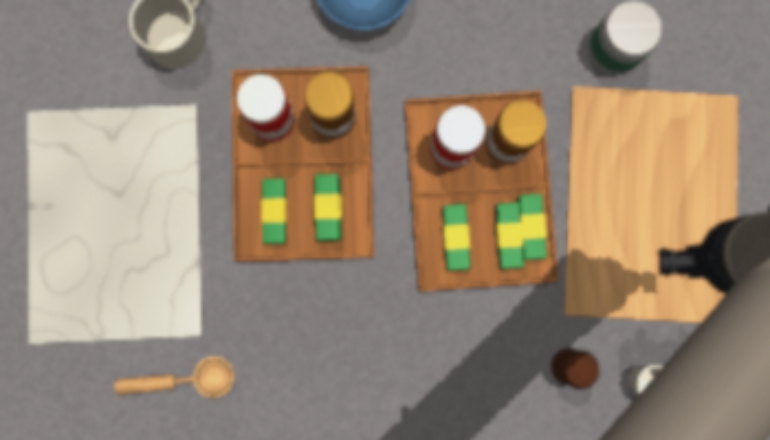

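View pics/sf.png

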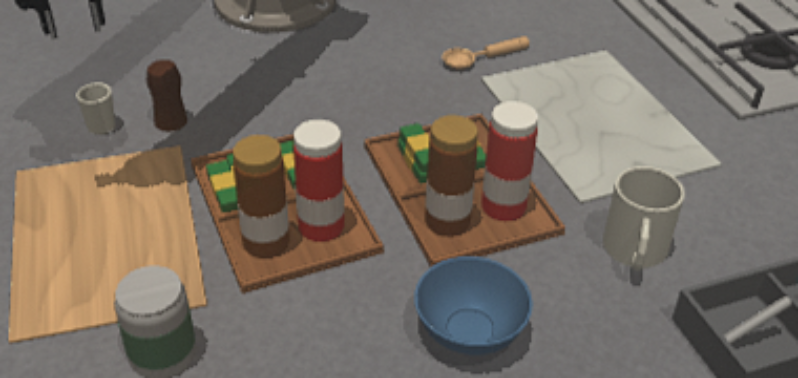

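```bash
python3 - <<'E'
from h import *
print(cast('top',[(396.8,223.2)],6))
E
```

```text
[[ 488.40646119 -346.41785625]]
```

```bash
python3 -c "
from workcell import *
s=sense();print(s['t'],abs(s['qvel']).max());print(sign_off())"
```

```text
67.5 0.005631943038790481
the job is handed in; nothing more can be done
None
```

I laid both trays and handed the job in at 67.5 s of the 210 s allowed; `sign_off` gives no verdict.

- **Jars:** each back compartment got one honey and one jam jar, all standing before any bar was dealt. In the last top view their lids were about 35–45 mm from the compartment centres, against a 66 mm limit.
- **Bars:** all six were dealt alternately, three to each tray, and the bar board is empty.
    - **Left tray:** a pile of two plus one single.
    - **Right tray:** three lying on the floor.

**Knocked bar:** the third bar in the right tray was knocked off its pile while the arm was away and ended up tilted by about 0.3 rad against its neighbour. I pressed it flat with the closed fingers (about 9 N). Wrist and scene pictures then showed it level, about 65 mm from the front point (80 mm limit).

**One thin reading:** that bar is also about 163 mm from the bar board's centre, inside the 170 mm "on the board" radius. It is the only bar that close, so the "at most one left" rule should still hold.

**Checks that disagreed:** the wrist and top cameras differed by up to 7 mm in y on the jars, which was within tolerance. I checked the other kitchen things only by eye in the last pictures, and they looked where they started.

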